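# Refill the locked sweets box on the bakery counter

### The job

The release key was put away the wrong way round, so draw it out of its wooden sleeve by the tip of its rod, lay it down on the blue mat, take it again by its orange handle and push the rod through the small hole in the sweets box to spring the lid. Pour the sweets from the yellow cup into the box, put the stray sweets from the counter in with them, then push the lid shut until it stays latched, leaving the cup standing upright on the counter and the key lying on the mat. Do not disturb the egg box, the card terminal or the loaf.

Things in the scene. Friction and masses are not known exactly. Their poses are not given: they have to be found in the camera images.
- sweetbox: Fixed white box with a red lid, 160 (x) x 170 (y) x 100 mm high, walls and floor 6 mm. Origin at the centre of its underside, z up; its -x face, with the hole, looks roughly to the robot's left, towards the mat (the yaw varies). A partition and a sloping cover reaching 42 mm behind the -x wall hide the latch; the space for sweets lies at x from -38 to +74 mm, y +-79 mm in this frame.
- hole (a point): Centre of the 18 x 18 mm square hole in the box's -x wall (blue frame round it), on the outer surface, straight below the white patch on the edge of the lid, 55 mm above the counter. The brass latch plate stands 20 mm behind the outer surface; the rod must push it about 8 mm more along the box's +x (rod about 28 to 31 mm deep) to free the lid.
- hinge (a point): Middle of the lid's hinge line, on the top of the box's far (+x) wall, 100 mm above the counter; the hinge runs along the box's y.
- lid (a joint): Angle of the red lid, a panel 170 mm wide and 6 mm thick that reaches 164 mm from the hinge line to its free edge, in rad: 0 shut, grows as it opens upwards and over towards the box's +x, up to 1.8. A spring (about 1 N at the free edge) throws it open when freed and holds it open; pushed right down (about 8 N at the free edge) it snaps under the latch and stays.
- latch (a joint): Travel of the latch in m: 0 at rest (locked), pushed in by the rod it reaches 0.012; the lid is freed at about 0.008. Spring force 2.5 N rising to 5.5 N; it springs back by itself.
- sleeve: Fixed wooden sleeve, 100 (x) x 40 (y) x 60 mm high; origin at the centre of its underside, mouth in its -x end. The inside is 30 x 30 mm with its floor 25 mm above the counter, roofed over and shut at the +x end, 95 mm deep.
- sleeve_mouth (a point): Centre of the sleeve's open end, 38 mm above the counter; the key is drawn out along the sleeve's -x.
- key: Release key, 60 g: orange square handle 60 x 26 x 26 mm with a steel rod of 10 mm diameter, 65 mm long, on its axis. Origin at the centre of the handle; x runs along the key towards the rod's tip (tip at x +95 mm), rod root at x +30 mm. It starts lying in the sleeve, handle inside, with only the last 32 to 41 mm of the rod sticking out of the mouth.
- key_tip (a point): Free end of the key's rod, on its axis.
- mat: Fixed blue mat with a black rim on the counter, 140 (x) x 200 (y) x 4 mm; origin at the centre of its underside.
- cup: Yellow open cup, 85 mm high, outer radius 33.5 mm at the foot and 35 mm at the rim, wall 2.5 mm, 150 g, with sweets 1 to 6 in it at the start. Origin at the centre of its underside, z up through the mouth.
- cup_rim (a point): Centre of the cup's mouth.
- sweet1: Ball sweet in slippery foil with a gold band, 22 mm diameter, 20 g, red, green or copper; origin at its centre. In the cup at the start.
- sweet2: Ball sweet in slippery foil with a gold band, 22 mm diameter, 20 g, red, green or copper; origin at its centre. In the cup at the start.
- sweet3: Ball sweet in slippery foil with a gold band, 22 mm diameter, 20 g, red, green or copper; origin at its centre. In the cup at the start.
- sweet4: Ball sweet in slippery foil with a gold band, 22 mm diameter, 20 g, red, green or copper; origin at its centre. In the cup at the start.
- sweet5: Ball sweet in slippery foil with a gold band, 22 mm diameter, 20 g, red, green or copper; origin at its centre. In the cup at the start.
- sweet6: Ball sweet in slippery foil with a gold band, 22 mm diameter, 20 g, red, green or copper; origin at its centre. In the cup at the start.
- sweet7: Ball sweet in slippery foil with a gold band, 22 mm diameter, 20 g, red, green or copper; origin at its centre. A stray on the counter; may be absent.
- sweet8: Ball sweet in slippery foil with a gold band, 22 mm diameter, 20 g, red, green or copper; origin at its centre. A stray on the counter; may be absent.
- sweet9: Ball sweet in slippery foil with a gold band, 22 mm diameter, 20 g, red, green or copper; origin at its centre. A stray on the counter; may be absent.
- eggs: Bystander: a grey egg box, 105 x 155 x 67 mm, origin at the centre of the underside.
- terminal: Bystander: black card terminal, 150 x 78 x 45 mm, origin at the centre of the underside.
- loaf: Bystander: round brown loaf, 176 mm across, 82 mm high, origin at the centre of the underside.

How it is judged:
On the way, in this order (a step that is already met when the one before it is completed fails the run):
1. the key has been drawn from the sleeve and laid down, let go, with its handle on the mat (x of key in the frame of mat between -0.07 and 0.07 m and y of key in the frame of mat between -0.1 and 0.1 m and height (world z) of key below 0.025 m and angle between key's own x axis and vertical above 1.37 rad and contact force between the fingers and key below 0.1 N and linear speed of key below 0.03 m/s), for 0.2 s.
2. the lid springs up while the key's rod is in the hole (value of joint lid above 0.1 rad and x of key_tip in the frame of hole between 0 and 0.06 m and y of key_tip in the frame of hole between -0.015 and 0.015 m and z of key_tip in the frame of hole between -0.015 and 0.015 m), for 0.05 s.
3. the cup is tipped well over with its mouth above the open box (angle between cup's own z axis and vertical above 1.3 rad and value of joint lid above 0.8 rad and height (world z) of cup_rim above 0.08 m and x of cup_rim in the frame of sweetbox between -0.08 and 0.09 m and y of cup_rim in the frame of sweetbox between -0.11 and 0.11 m), for 0.2 s.
At the end, for the whole second after the job is handed in: Every sweet lies in the sweets space of the box below its rim; the lid is shut (under 0.03 rad) and latched (latch within 4 mm of rest); the key lies flat at rest, handle centre over the mat; the cup stands upright (within 0.1 rad) at rest on the counter (all of step 1 and x of sweet1 in the frame of sweetbox between -0.04 and 0.076 m and y of sweet1 in the frame of sweetbox between -0.081 and 0.081 m and z of sweet1 in the frame of sweetbox between 0 and 0.098 m and x of sweet2 in the frame of sweetbox between -0.04 and 0.076 m and y of sweet2 in the frame of sweetbox between -0.081 and 0.081 m and z of sweet2 in the frame of sweetbox between 0 and 0.098 m and x of sweet3 in the frame of sweetbox between -0.04 and 0.076 m and y of sweet3 in the frame of sweetbox between -0.081 and 0.081 m and z of sweet3 in the frame of sweetbox between 0 and 0.098 m and x of sweet4 in the frame of sweetbox between -0.04 and 0.076 m and y of sweet4 in the frame of sweetbox between -0.081 and 0.081 m and z of sweet4 in the frame of sweetbox between 0 and 0.098 m and x of sweet5 in the frame of sweetbox between -0.04 and 0.076 m and y of sweet5 in the frame of sweetbox between -0.081 and 0.081 m and z of sweet5 in the frame of sweetbox between 0 and 0.098 m and x of sweet6 in the frame of sweetbox between -0.04 and 0.076 m and y of sweet6 in the frame of sweetbox between -0.081 and 0.081 m and z of sweet6 in the frame of sweetbox between 0 and 0.098 m and x of sweet7 in the frame of sweetbox between -0.04 and 0.076 m and y of sweet7 in the frame of sweetbox between -0.081 and 0.081 m and z of sweet7 in the frame of sweetbox between 0 and 0.098 m and x of sweet8 in the frame of sweetbox between -0.04 and 0.076 m and y of sweet8 in the frame of sweetbox between -0.081 and 0.081 m and z of sweet8 in the frame of sweetbox between 0 and 0.098 m and x of sweet9 in the frame of sweetbox between -0.04 and 0.076 m and y of sweet9 in the frame of sweetbox between -0.081 and 0.081 m and z of sweet9 in the frame of sweetbox between 0 and 0.098 m and value of joint lid below 0.03 rad and value of joint latch below 0.004 m and angle between cup's own z axis and vertical below 0.1 rad and height (world z) of cup below 0.012 m and linear speed of cup below 0.03 m/s); the robot touches nothing.
It fails at once if egg box shoved more than 30 mm (distance of eggs from where it was at the start of the episode above 0.03 m).
It fails at once if card terminal shoved more than 30 mm (distance of terminal from where it was at the start of the episode above 0.03 m).
It fails at once if loaf shoved more than 30 mm (distance of loaf from where it was at the start of the episode above 0.03 m).
Of sweet7, sweet8, sweet9 only 1 to 3 are there at a start; the rules pass over those that are not, and their reading is None.
At some moment in a run one of key, sweet7, sweet8, sweet9 may be knocked a few centimetres aside while the robot is not near it.
It also fails if it takes over 210 s, if anything falls off the work surface, if the arm or the gripper's body presses on something with over 40 N, if the wrist force passes 120 N, or if a joint passes its speed limit or range.

### The arm

A 6-joint arm with a two-finger parallel gripper is mounted at the origin on the work surface. World frame = base frame: x ahead of the robot, y to its left, z up, the work surface at z = 0. Lengths are in m, angles in rad, forces in N, time in s.
With the tool pointing down it reaches from about 0.4 to 0.825 m from the base axis. Payload 7 kg.
Tool frame: the origin (TCP) lies at the very end of the fingers, on their centre line; the grasp point (between the pads) lies 19 mm behind it; z points along the fingers, y is the direction in which the jaws open and shut (so a half turn about z gives the same grasp; the last joint's range is limited). The gripper opens to 88 mm and grips with 3 to 60 N. Pads are 19 mm wide; open, the fingers measure 130 mm over their backs; the gripper's body (78 mm by 193 mm) begins 47 mm behind the grasp point.
Start: joints at [1.411, 0.359, 0.012, 0, -1.224, -0.288], TCP at [0.292, 0.608, 0.227] pointing down, gripper open.
Joint ranges: [-3.07, 3.07], [-1.43, 2.12], [-1.02, 1.25], [-3.03, 1.67], [-3.05, -0], [-3.03, 3.03]. Speed limits (rad/s): [2.39, 2.39, 3.01, 3.14, 3.14, 3.14].

### API

Orientations are given as [roll, pitch, yaw] about the fixed x, y, z axes, in that order (R = Rz(yaw) Ry(pitch) Rx(roll)).
In Python, from station import arm gives the robot as it stands.
- The arm moves only by the shell command python3 -m inch 'ROWS' [FORCE]. ROWS is text: rows parted by semicolons, each of 7 numbers parted by spaces: the closure, from 0 (fully open) to 1 (shut), then the shift along the tool's x, y, z each as a share of 300 mm, from -1 to 1, then the turn, a rotation vector about the tool's x, y, z each as a share of 60 degrees, from -1 to 1. In form: grip tx ty tz rx ry rz; .... A call has 1 to 12 rows; each row is the pose to reach, as a shift and turn from the pose commanded when the call began, along the tool's axes at that moment; what a row does not reach only later rows make up. A row lasts 1/10 s, in which the tool goes at most 50 mm and 8.59 degrees, less where a joint would pass 70% of its speed; a pose out of reach is approached as far as the arm can. A call with a number of a shift or a turn outside -1 to 1 is refused whole. A call with a gripper value outside its range is refused whole. The fingers move at their own pace and stop on an object; FORCE is the grip in N (left out, the last holds). Time passes only in rows, so rows that repeat a pose let the fingers close. It gives the time, the measured TCP pose, the force and the opening at its end, in the units of the state.
- arm.get_state(): the state, without advancing time (a new reading comes with each control period).
- arm.grab_frame(name): name is "scene" or "top" or "wrist"; returns a dict with "img" (480x640x3 uint8, red, green, blue), "range_z" (480x640 float32, m along the optical axis (not along the pixel's ray), 0 where there is no reading), "fx", "fy", "cx", "cy" (pixels), "extrinsics" (4x4, takes a point from world to camera coordinates); the wrist camera has in their place "tool_from_camera" (4x4, takes a point from camera to tool coordinates, whose origin is the TCP and whose axes are the flange's). Camera axes: x right, y up, looking along -z (the intrinsics and any distortion apply to the point x, -y, -z); pixel columns grow to the right and rows downward; lengths in m; the calibration is good to about 2 mm. A picture is of the moment at which its call begins: read the wrist's pose just before it.
- arm.job_done(): hands the job in, once; it reports no verdict.
The state is a dict: "t": time; "q": joint angles; "qd": joint speeds; "joint_efforts": joint torques, N m; "eef_pos": TCP position; "ee_rot": TCP orientation; "force": force on the tool from outside, world axes, zero at the start; "moment": the same for the moment, N m; "width": finger opening in m.
Only numpy, scipy, OpenCV 4.12 (cv2) and the standard library are available. Lean on these libraries where they do the work, as an engineer would, in place of code of your own. Each camera call takes 0.05 s, during which the arm holds its last target.

## Working session

There is one attempt and no reset: what is moved stays moved. The work goes in short steps, Python scripts to look and compute and a shell command to move; the robot and the scene stay as the last step left them, time stands still between calls to the robot, and variables do not carry over. Pictures are saved under pics/ and viewed, and the job is handed in when it is done.

```bash
ls; mkdir -p pics; cat > h.py <<'E'
import numpy as np,cv2
from station import arm
from scipy.spatial.transform import Rotation as R
def snap(name,fn=None):
    s=arm.get_state(); f=arm.grab_frame(name)
    if fn: cv2.imwrite('pics/'+fn+'.png',cv2.cvtColor(f['img'],cv2.COLOR_RGB2BGR))
    np.savez('last_'+name+'.npz',**{k:v for k,v in f.items()},pos=s['eef_pos'],rot=s['ee_rot'])
    return f,s
def load(name): return dict(np.load('last_'+name+'.npz'))
def Tw(f,name):
    if name!='wrist': return np.linalg.inv(f['extrinsics'])
    T=np.eye(4);T[:3,:3]=R.from_euler('xyz',f['rot']).as_matrix();T[:3,3]=f['pos']
    return T@f['tool_from_camera']
def cloud(name):
    f=load(name);z=f['range_z'];v,u=np.mgrid[:480,:640]
    x=(u-f['cx'])/f['fx']*z;y=-(v-f['cy'])/f['fy']*z
    P=np.stack([x,y,-z,np.ones_like(z)],-1)@Tw(f,name).T
    P=P[...,:3];P[z<=0]=np.nan
    return P,f['img']
def ray(name,u,v,h):
    f=load(name);T=Tw(f,name)
    d=T[:3,:3]@np.array([(u-f['cx'])/f['fx'],-(v-f['cy'])/f['fy'],-1]);o=T[:3,3]
    return o+d*(h-o[2])/d[2]
def proj(name,p):
    f=load(name);c=np.linalg.inv(Tw(f,name))@np.r_[p,1]
    return f['cx']+f['fx']*c[0]/-c[2], f['cy']-f['fy']*c[1]/-c[2]
def crop(name,fn,u0,v0,u1,v1,k):
    im=load(name)['img'][v0:v1,u0:u1,::-1]
    cv2.imwrite('pics/'+fn+'.png',cv2.resize(im,None,fx=k,fy=k,interpolation=cv2.INTER_CUBIC))
E
python3 - <<'E'
from h import *
for n in ['scene','top','wrist']:
    f,s=snap(n,n+'0');print(n,f['fx'],f['fy'],f['cx'],f['cy'],[k for k in f])
    if n!='wrist':print(np.round(np.linalg.inv(f['extrinsics']),3))
    else: print(np.round(f['tool_from_camera'],3))
print(s)
E
```

```text
pics
scene 462.6290474104923 462.6290474104923 316.89197725916904 240.48278832954514 ['img', 'range_z', 'fx', 'fy', 'cx', 'cy', 'extrinsics']
[[ 0.145 -0.854  0.5    1.027]
 [ 0.989  0.117 -0.087 -0.085]
 [ 0.016  0.508  0.861  0.854]
 [ 0.     0.     0.     1.   ]]
top 614.9193294199674 614.9193294199674 313.3482916418801 239.13726675772983 ['img', 'range_z', 'fx', 'fy', 'cx', 'cy', 'extrinsics']
[[ 0.01   0.978 -0.209  0.323]
 [-1.     0.009 -0.004 -0.012]
 [-0.002  0.209  0.978  1.208]
 [ 0.     0.     0.     1.   ]]
wrist 391.38324219844185 391.38324219844185 318.4058209375339 239.7003113092402 ['img', 'range_z', 'fx', 'fy', 'cx', 'cy', 'tool_from_camera']
[[ 0.     0.966  0.258  0.07 ]
 [ 1.    -0.     0.     0.001]
 [ 0.     0.258 -0.966 -0.159]
 [ 0.     0.     0.     1.   ]]
{'t': 0.1, 'q': array([ 1.41114231e+00,  3.59339204e-01,  1.11938168e-02, -3.02633819e-04,
       -1.22411577e+00, -2.88099332e-01]), 'qd': array([-1.14222444e-03, -1.19538026e-03,  1.42224050e-03,  1.22424610e-03,
       -6.85466524e-04, -5.56023951e-05]), 'joint_efforts': array([-1.36272938e-03, -5.84163630e+01,  2.93754226e+01,  7.01557472e+00,
        1.02130932e-02, -5.08671292e-05]), 'eef_pos': array([0.2920758 , 0.60806978, 0.22572083]), 'ee_rot': array([ 3.14010735e+00, -1.43453713e-04, -4.47856283e-01]), 'force': array([ 0.31395152, -0.49982844,  0.30008409]), 'moment': array([-0.0204951 ,  0.00179088, -0.00438834]), 'width': 0.08764454716701262}
```

View pics/scene0.png

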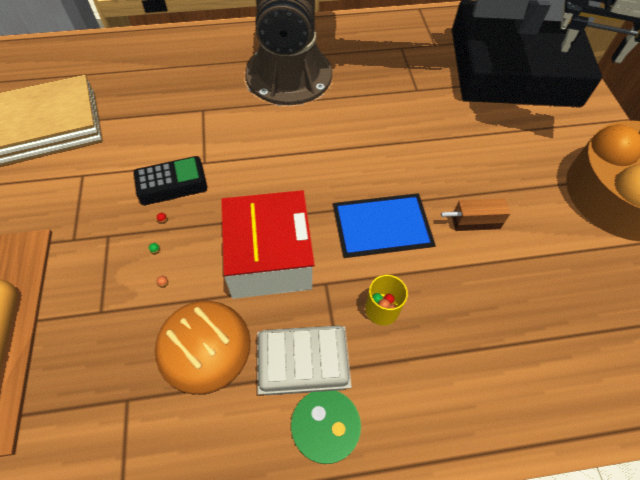

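View pics/top0.png

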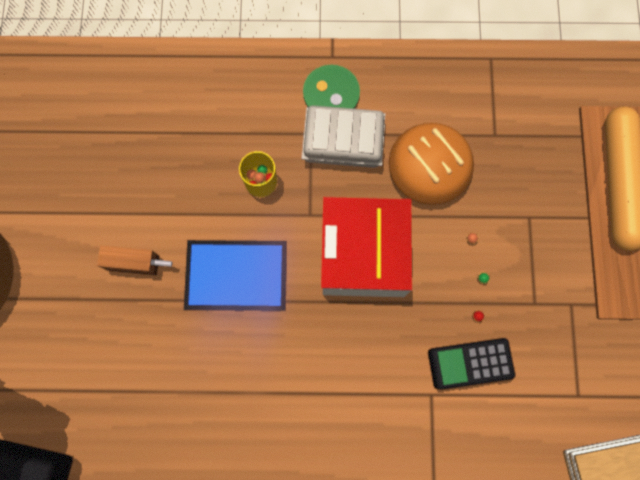

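View pics/wrist0.png

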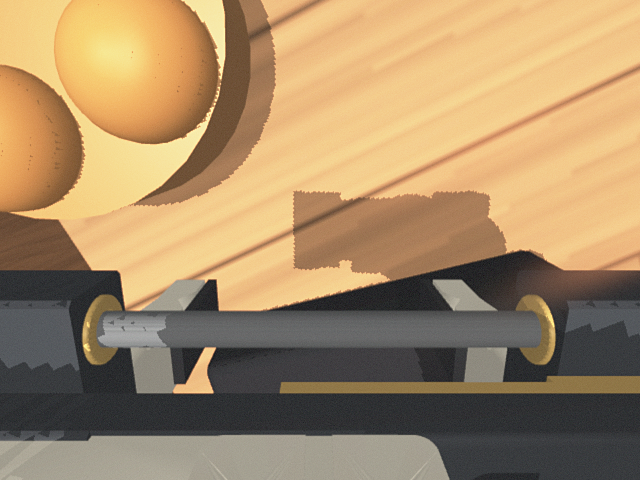

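The top and scene views show the sleeve on the left at about (127,260) in the top picture, with its mouth and rod facing right at (165,264). The mat is at (236,275), the box at (367,245), the cup at (258,175) and three strays at (473,239), (484,278) and (479,316). I'll measure these from the point clouds.

```bash
python3 - <<'E'
from h import *
for n in ['top','scene']:
    P,im=cloud(n); hsv=cv2.cvtColor(im,cv2.COLOR_RGB2HSV); X,Y,Z=np.moveaxis(P,-1,0)
    H,S,V=[hsv[...,i].astype(int) for i in range(3)]
    def rect(m,l):
        if m.sum()<5: print(n,l,m.sum());return
        r=cv2.minAreaRect((np.stack([X[m],Y[m]],-1)*1000).astype(np.float32));print(n,l,m.sum(),np.round(r[0],1),np.round(r[1],1),round(r[2],1),'z',np.round(np.percentile(Z[m],[5,50,95])*1000,1))
    ins=(X>.2)&(X<.95)&(abs(Y)<.6)
    rect(ins&(((H<6)|(H>174))&(S>150)&(abs(Z-.103)<.01)),'lid')
    rect(ins&(H>100)&(H<125)&(S>120)&(Z<.015)&(Y>0),'matblue')
    rect(ins&(Z<.01)&(V<50)&(Y>0)&(Y<.35)&(X<.65),'matrim')
    rect((Z>.055)&(Z<.066)&(Y>.2)&(Y<.42)&(X>.35)&(X<.6),'sleeve top')
    rect((Z>.034)&(Z<.05)&(S<70)&(Y>.18)&(Y<.33)&(X>.4)&(X<.55),'rod')
    rect((H>22)&(H<34)&(S>150)&(Z>.078)&(Z<.092)&(Y>0)&ins,'cuprim')
    rect((Z>.02)&(Z<.055)&(Y<-.2)&(Y>-.5)&(X<.4)&(X>.1),'terminal')
    rect((Z>.03)&(X>.5)&(Y<-.1)&(Y>-.4)&(Z<.09)&(H>8)&(H<25),'loaf')
    rect((Z>.02)&(X>.6)&(X<.9)&(S<60)&(Z<.09)&(Y>-.2)&(Y<.1),'eggs')
    st=(S>150)&(Z>.008)&(Z<.03)&(Y<-.2)&(Y>-.4)&(X>.3)&(X<.6)
    k,lab,stt,cen=cv2.connectedComponentsWithStats(st.astype(np.uint8))
    for i in range(1,k):
        if stt[i,4]>15: rect(lab==i,'stray%s'%np.round(cen[i]))
E
```

```text
top lid 7224 [ 553.8 -104.9] [163.6 170.7] 88.9 z [102.7 106.2 109.6]
top matblue 5549 [508.5 148. ] [123.9 182.4] 0.1 z [-0.5  3.3  7.1]
top matrim 140 [533.8 238.5] [ 97.8 155.8] 57.3 z [-1.   3.   6.4]
top sleeve top 1054 [529.5 351.7] [101.4  40.4] 85.0 z [55.8 58.9 62.5]
top rod 104 [524. 286.] [39.9 10. ] 84.9 z [36.5 40.8 44. ]
top cuprim 169 [700.5 102.4] [69.6 67. ] 6.5 z [78.6 83.1 86.7]
top terminal 3746 [ 289.6 -382.6] [340.2 149.1] 57.2 z [35.5 44.9 49.6]
top loaf 6552 [ 738.8 -204.8] [243.1 162.5] 77.0 z [38.2 66.  81.6]
top eggs 4297 [800.3 -66.8] [159.5 139.3] 85.6 z [38.  63.5 68.5]
top stray[472. 238.] 99 [ 584.2 -321.9] [21.4 20.2] 27.8 z [10.4 18.3 23. ]
top stray[484. 277.] 51 [ 504.5 -340. ] [13.4 14.5] 48.0 z [15.7 20.2 23.9]
top stray[478. 316.] 109 [ 430.  -328.3] [22.6 19.6] 88.9 z [11.3 17.6 23.9]
scene lid 6023 [ 556.5 -103.2] [163.6 172.9] 89.0 z [104.6 106.9 109. ]
scene matblue 4020 [509.3 149.2] [185.8 127.3] 89.8 z [2.3 4.8 7.2]
scene matrim 698 [511.4 199.6] [141.4 299.2] 0.0 z [2.  4.5 7.6]
scene sleeve top 829 [531.7 353. ] [101.3  43.8] 85.4 z [57.3 60.5 62.8]
scene rod 86 [528.8 289.4] [41.3  9.7] 79.7 z [38.  42.3 44.7]
scene cuprim 259 [704.7 103.8] [68.8 69.6] 48.5 z [78.9 84.2 87.3]
scene terminal 2535 [ 275.9 -392.7] [373.7 153.9] 51.8 z [23.9 44.6 48.7]
scene loaf 7061 [ 741.  -212.7] [224.3 203.3] 89.9 z [38.2 67.8 82. ]
scene eggs 7014 [744.9 -84.1] [207.2 210.7] 89.1 z [36.7 64.8 73.2]
scene stray[161. 217.] 84 [ 436.8 -326. ] [20.1 19.2] 80.6 z [10.9 16.8 22.7]
scene stray[153. 248.] 85 [ 511.1 -339.2] [17.4 20.6] 21.5 z [11.2 17.8 21.7]
scene stray[162. 281.] 100 [ 589.7 -320.8] [21.6 20.2] 84.0 z [11.  18.  22.3]
```

```bash
python3 - <<'E'
from h import *
crop('top','c1',90,225,290,325,4);crop('top','c2',310,180,500,330,4)
for (u,v,h) in [(473,239,.011),(484,278,.011),(479,316,.011)]: print(ray('top',u,v,h))
for (u,v,h) in [(162,281,.011),(154,248,.011),(162,217,.011)]: print('sc',ray('scene',u,v,h))
E
```

```text
[ 0.58273692 -0.32477151  0.011     ]
[ 0.50461362 -0.34288493  0.011     ]
[ 0.43018545 -0.32963661  0.011     ]
sc [ 0.58826729 -0.32060011  0.011     ]
sc [ 0.50919791 -0.33869149  0.011     ]
sc [ 0.4332658  -0.32400939  0.011     ]
```

View pics/c1.png

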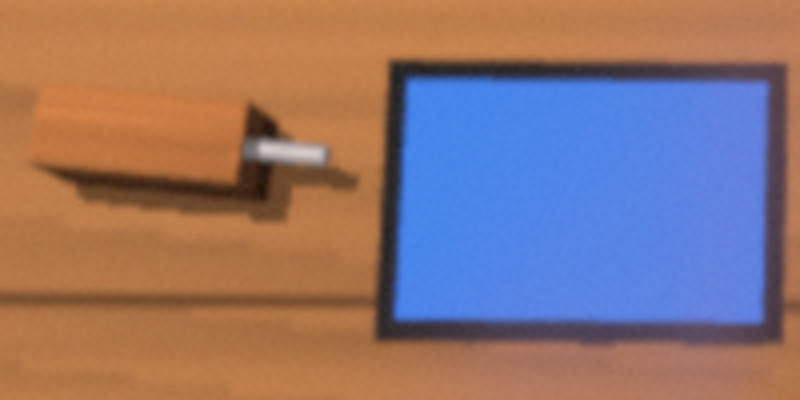

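View pics/c2.png

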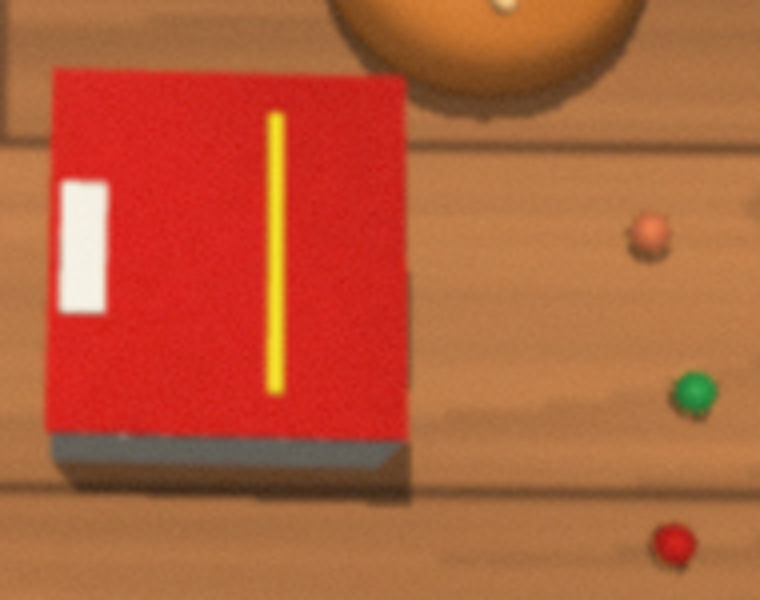

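```bash
cat >> h.py <<'E'
def go(pos,rpy,s=None):
    s=s or arm.get_state()
    R0=R.from_euler('xyz',s['ee_rot']);R1=R.from_euler('xyz',rpy)
    sh=R0.inv().apply(np.array(pos)-s['eef_pos'])/0.3
    rv=(R0.inv()*R1).as_rotvec()/np.radians(60)
    print('t %.1f'%s['t'],'pos',np.round(s['eef_pos'],4),'rpy',np.round(s['ee_rot'],3),'w %.4f'%s['width'],'F',np.round(s['force'],1))
    print('shift',np.round(sh,4),'turn',np.round(rv,4))
E
python3 - <<'E'
from h import *
go([.5257,.283,.15],[np.pi,0,-1.66]); go([.45,.283,.18],[np.pi,0,-1.4])
E
```

```text
t 0.1 pos [0.2921 0.6081 0.2258] rpy [ 3.14  -0.    -0.448] w 0.0876 F [-0.  -0.2  0.2]
shift [1.171  0.6393 0.2538] turn [ 1.0000e-03 -9.0000e-04  1.1575e+00]
t 0.1 pos [0.2921 0.6081 0.2258] rpy [ 3.14  -0.    -0.448] w 0.0876 F [-0.  -0.2  0.2]
shift [0.9436 0.7487 0.1539] turn [ 1.100e-03 -7.000e-04  9.093e-01]
```

```bash
python3 -m inch '0 0.94 0.73 0.05 0 0 0.9;0 0.94 0.73 0.05 0 0 0.9;0 0.94 0.73 0.05 0 0 0.9;0 0.94 0.73 0.05 0 0 0.9;0 0.94 0.73 0.05 0 0 0.9;0 0.94 0.73 0.05 0 0 0.9;0 0.94 0.73 0.05 0 0 0.9;0 0.94 0.73 0.05 0 0 0.9;0 0.94 0.73 0.05 0 0 0.9;0 0.94 0.73 0.05 0 0 0.9;0 0.94 0.73 0.05 0 0 0.9'; python3 - <<'E'
from h import *
go([.5257,.23,.20],[np.pi,0,-1.66]);print(arm.get_state()['q'])
E
```

```text
t: 1.25
eef_pos: [0.4513, 0.29, 0.2115]
ee_rot: [3.142, 0.0, -1.389]
force: [-1.0, 0.2, 0.3]
width: 0.0878
t 1.2 pos [0.4513 0.29   0.2115] rpy [ 3.142  0.    -1.389] w 0.0878 F [-1.   0.2  0.3]
shift [ 0.2416 -0.2078  0.0383] turn [1.00e-04 0.00e+00 2.59e-01]
[ 9.36780253e-01  1.41897428e-01 -3.15674658e-01 -7.65909359e-05
 -1.11323365e+00 -7.54736432e-01]
```

```bash
python3 -m inch '0 0.15 -0.22 0.04 0 0 0.26;0 0.15 -0.22 0.04 0 0 0.26;0 0.15 -0.22 0.04 0 0 0.26;0 0.15 -0.22 0.04 0 0 0.26;0 0.15 -0.22 0.04 0 0 0.26'; python3 - <<'E'
from h import *
f,s=snap('wrist','w1');go([.5257,.283,.15],[np.pi,0,-1.66])
P,im=cloud('wrist');X,Y,Z=np.moveaxis(P,-1,0);hsv=cv2.cvtColor(im,cv2.COLOR_RGB2HSV)
m=(abs(Z-.061)<.006)&(Y>.2)&(Y<.45)&(X>.45)&(X<.6)
print(m.sum(),cv2.minAreaRect((np.stack([X[m],Y[m]],-1)*1000).astype(np.float32)))
E
```

```text
t: 1.75
eef_pos: [0.524, 0.2574, 0.1995]
ee_rot: [3.141, -0.0, -1.66]
force: [-0.1, -0.4, -0.1]
width: 0.0875
t 1.8 pos [0.5239 0.2574 0.1998] rpy [-3.142  0.    -1.66 ] w 0.0877 F [0.1 0.  0.7]
shift [-0.0854  0.0017  0.1659] turn [-0.0001  0.0002 -0.0001]
3039 ((530.1150512695312, 348.0201110839844), (94.14295196533203, 40.1574821472168), 85.15225982666016)
```

View pics/w1.png

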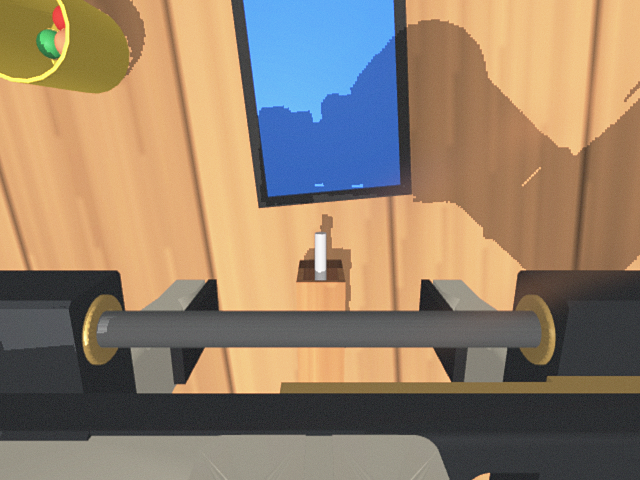

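The wrist view shows the rod tip at (320,233) and the sleeve's roof edge at about v=282. The rod sits nearly centred between the fingers.

```bash
python3 - <<'E'
from h import *
print(ray('wrist',320,234,.041),ray('wrist',320,262,.041),ray('wrist',321,282,.06))
P,im=cloud('wrist');print(P[234:284:6,320].round(3))
go([.5257,.283,.15],[np.pi,0,-1.66]);
E
```

```text
[0.52347086 0.26706969 0.041     ] [0.52563845 0.29160508 0.041     ] [0.52585483 0.3024771  0.06      ]
[[0.523 0.266 0.044]
 [0.524 0.272 0.043]
 [0.524 0.277 0.044]
 [0.525 0.282 0.044]
 [0.525 0.287 0.045]
 [0.526 0.292 0.044]
 [0.526 0.298 0.043]
 [0.527 0.303 0.044]
 [0.527 0.302 0.061]]
t 1.8 pos [0.5239 0.2574 0.1998] rpy [-3.142  0.    -1.66 ] w 0.0877 F [0.1 0.  0.7]
shift [-0.0854  0.0017  0.1659] turn [-0.0001  0.0002 -0.0001]
```

```bash
python3 -m inch '0 -0.08 0.004 0.15 0 0 0;0 -0.08 0.004 0.3 0 0 0;0 -0.08 0.004 0.42 0 0 0;0 -0.08 0.004 0.5 0 0 0;0 -0.08 0.004 0.54 0 0 0;0 -0.08 0.004 0.567 0 0 0;0 -0.08 0.004 0.567 0 0 0;0.3 -0.08 0.004 0.567 0 0 0;0.6 -0.08 0.004 0.567 0 0 0;1 -0.08 0.004 0.567 0 0 0;1 -0.08 0.004 0.567 0 0 0;1 -0.08 0.004 0.567 0 0 0' 40; python3 -m inch '1 0 0 0 0 0 0;1 0 0 0 0 0 0;1 0 0 0 0 0 0;1 0 0 0 0 0 0;1 0 0 0 0 0 0'; python3 - <<'E'
from h import *
go([.515,.165,.045],[np.pi,0,-1.66]);snap('wrist','w2');snap('scene');crop('scene','s2',330,100,640,300,2)
E
```

```text
t: 3.0
eef_pos: [0.5258, 0.2806, 0.0299]
ee_rot: [-3.141, 0.001, -1.663]
force: [0.9, -0.6, -0.7]
width: 0.0533
t: 3.5
eef_pos: [0.5256, 0.2805, 0.0294]
ee_rot: [3.142, -0.0, -1.663]
force: [0.2, -0.1, -0.2]
width: 0.0133
t 3.5 pos [0.5256 0.2805 0.0294] rpy [ 3.142 -0.    -1.663] w 0.0133 F [ 0.2 -0.1 -0.2]
shift [ 3.867e-01  1.000e-04 -5.190e-02] turn [ 0.     -0.0001 -0.0024]
```

View pics/s2.png

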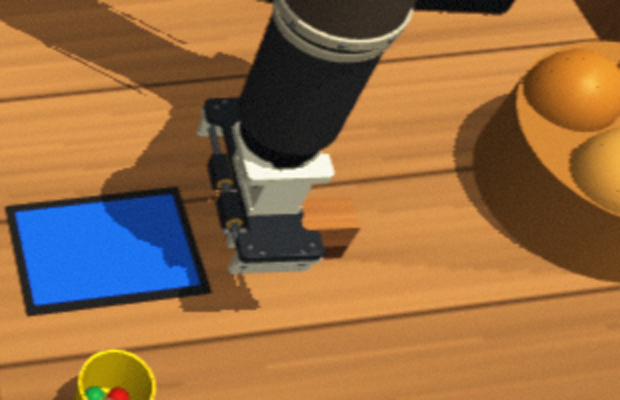

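```bash
python3 -m inch '1 0 0 0 0 0 0;1 0 0 0 0 0 0;1 0.03 0 0 0 0 0;1 0.08 0 0 0 0 0;1 0.14 0 0 0 0 0;1 0.2 0 0 0 0 0;1 0.26 0 0 0 0 0;1 0.32 0 0 0 0 0;1 0.38 0 0 0 0 0;1 0.38 0 0 0 0 0;1 0.38 0 0 0 0 0' 40;  python3 - <<'E'
from h import *
go([.509,.09,.03],[np.pi,0,-1.6]);snap('wrist','w2');snap('scene');crop('scene','s3',330,100,640,300,2)
E
```

```text
t: 4.7
eef_pos: [0.5154, 0.1662, 0.0296]
ee_rot: [-3.141, 0.0, -1.664]
force: [0.7, 0.2, 0.0]
width: 0.0087
t 4.7 pos [0.5154 0.1662 0.0296] rpy [-3.141  0.    -1.664] w 0.0087 F [0.7 0.2 0. ]
shift [ 0.2549 -0.0022 -0.0013] turn [-0.0003  0.0002 -0.0607]
```

View pics/s3.png

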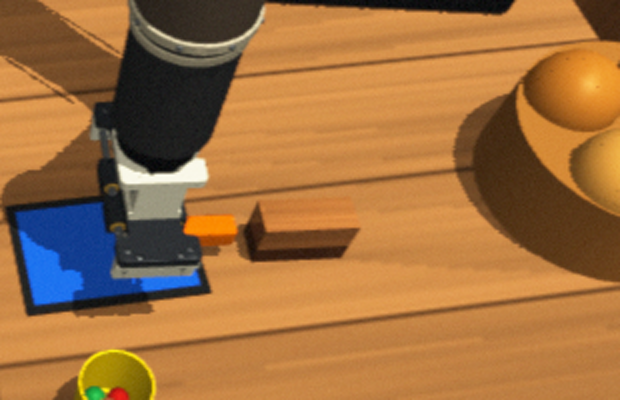

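View pics/w2.png

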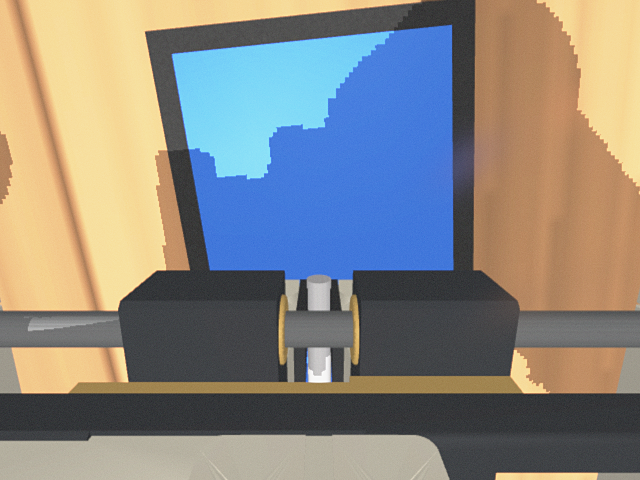

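```bash
python3 -m inch '1 0.1 0 0 0 0 -0.04;1 0.2 -0.015 0 0 0 -0.07;1 0.256 -0.02 0 0 0 -0.07;1 0.256 -0.02 0 0 0 -0.07;1 0.256 -0.02 0.02 0 0 -0.07;1 0.256 -0.02 0.035 0 0 -0.07;1 0.256 -0.02 0.05 0 0 -0.07;1 0.256 -0.02 0.058 0 0 -0.07;1 0.256 -0.02 0.058 0 0 -0.07';  python3 - <<'E'
from h import *
go([.515,.09,.009],[np.pi,0,-1.59]);snap('scene');crop('scene','s4',330,100,640,300,2)
E
```

```text
t: 5.7
eef_pos: [0.5138, 0.0902, 0.0114]
ee_rot: [3.141, -0.001, -1.589]
force: [-0.1, -0.7, -1.1]
width: 0.0087
t 5.7 pos [0.5138 0.0902 0.0114] rpy [ 3.141e+00 -1.000e-03 -1.589e+00] w 0.0087 F [-0.1 -0.7 -1.1]
shift [ 0.0005 -0.004   0.0081] turn [ 0.0009 -0.0006  0.0012]
```

View pics/s4.png

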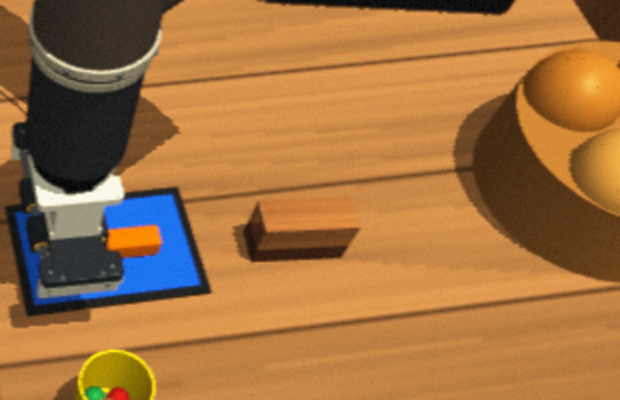

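Lower slightly more until contact, release gently, and lift.

```bash
python3 -m inch '1 0 0 0.006 0 0 0;1 0 0 0.011 0 0 0;1 0 0 0.011 0 0 0' 40;python3 -m inch '0.8 0 0 0 0 0 0;0.6 0 0 0 0 0 0;0.5 0 0 0 0 0 0;0.4 0 0 0 0 0 0;0.4 0 0 -0.05 0 0 0;0.2 0 0 -0.15 0 0 0;0 0 0 -0.3 0 0 0;0 0 0 -0.45 0 0 0;0 0 0 -0.5 0 0 0;0 0 0 -0.5 0 0 0;0 0 0 -0.5 0 0 0' 20;  python3 - <<'E'
from h import *
go([.515,.16,.16],[np.pi,0,-1.59]);snap('wrist','w5')
E
```

```text
t: 6.05
eef_pos: [0.5142, 0.09, 0.0087]
ee_rot: [-3.142, 0.0, -1.589]
force: [-0.4, 1.0, -0.5]
width: 0.0085
t: 7.15
eef_pos: [0.5139, 0.0899, 0.1587]
ee_rot: [-3.141, 0.001, -1.59]
force: [0.1, -0.3, 0.0]
width: 0.0863
t 7.2 pos [0.5139 0.0899 0.1587] rpy [-3.141e+00  1.000e-03 -1.590e+00] w 0.0863 F [ 0.1 -0.3  0. ]
shift [-0.2336  0.0006 -0.0043] turn [-0.0002  0.0005  0.0005]
```

View pics/w5.png

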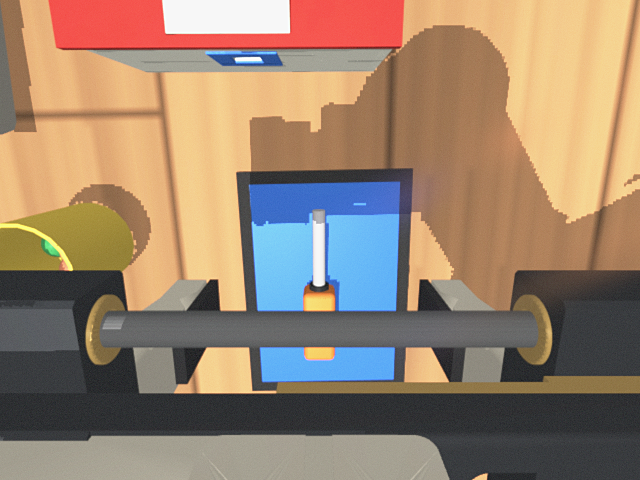

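The key lies on the mat with its tip at (318,212) and its handle at (319,322). The hole's blue frame is visible at (245,59), with the white patch above it at (226,15).

```bash
python3 - <<'E'
from h import *
crop('wrist','w5a',150,0,350,100,4);crop('wrist','w5b',260,190,380,380,4)
P,im=cloud('wrist');X,Y,Z=np.moveaxis(P,-1,0);hsv=cv2.cvtColor(im,cv2.COLOR_RGB2HSV);H,S,V=[hsv[...,i].astype(int) for i in range(3)]
def st(m,l): print(l,m.sum(),[np.round(np.percentile(a[m],[1,50,99])*1000,1) for a in (X,Y,Z)])
red=((H<6)|(H>174))&(S>150)&(Z>.09);st(red,'lid');
wp=(S<40)&(V>180)&(Z>.09);st(wp,'patch')
bl=(H>100)&(H<130)&(S>120)&(Y<.03);st(bl,'frame')
rod=(S<60)&(Z>.012)&(Z<.03)&(Y>.05)&(Y<.15)&(abs(X-.515)<.02);st(rod,'rod')
og=(H>5)&(H<22)&(S>200)&(Z>.02)&(Z<.04)&(abs(X-.515)<.03);st(og,'handle')
# lid free edge line
es=[]
for u in range(70,400,6):
    vv=np.where(red[:,u])[0]
    if len(vv): es.append(ray('wrist',u,vv.max()+.5,.100)[:2])
es=np.array(es);print(np.polyfit(es[:,0],es[:,1],1),es[[0,-1]])
rs=np.array([[X[v][rod[v]].mean(),Y[v][rod[v]].mean()] for v in range(215,285,5) if rod[v].any()]);print(rs[0],rs[-1],np.polyfit(rs[:,1],rs[:,0],1))
E
```

```text
lid 12773 [array([472.2, 556.3, 639.2]), array([-44.3, -31.4, -22.4]), array([103.9, 107.8, 109.5])]
patch 4266 [array([501.1, 555.7, 585.1]), array([-43.4, -36.2,  77.4]), array([107.2, 108.9, 273.6])]
frame 770 [array([536. , 554.8, 574.8]), array([-27.1, -26.1, -25.6]), array([36.7, 62.8, 77.2])]
rod 1021 [array([508.6, 514.1, 520.7]), array([ 75.6, 108.6, 139.7]), array([17.4, 22.3, 26.2])]
handle 1 [array([525.7, 525.7, 525.7]), array([141.6, 141.6, 141.6]), array([22., 22., 22.])]
[-0.01542948 -0.01528912] [[ 0.63837147 -0.0249131 ]
 [ 0.47319444 -0.02229863]]
[0.51356089 0.07897097] [0.51454777 0.13219107] [0.01904713 0.51200704]
```

View pics/w5a.png

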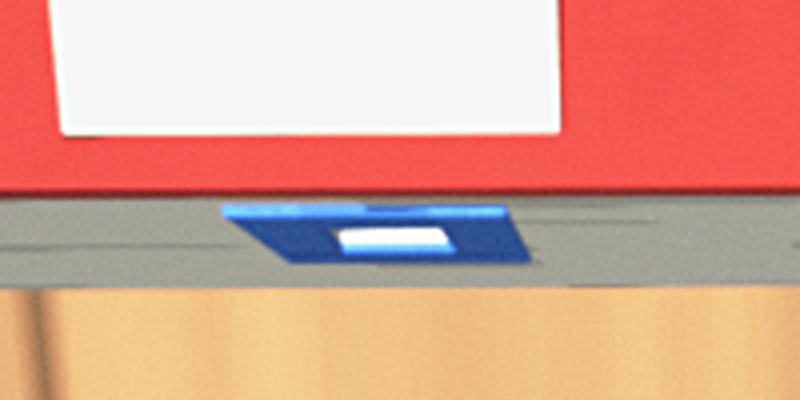

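View pics/w5b.png

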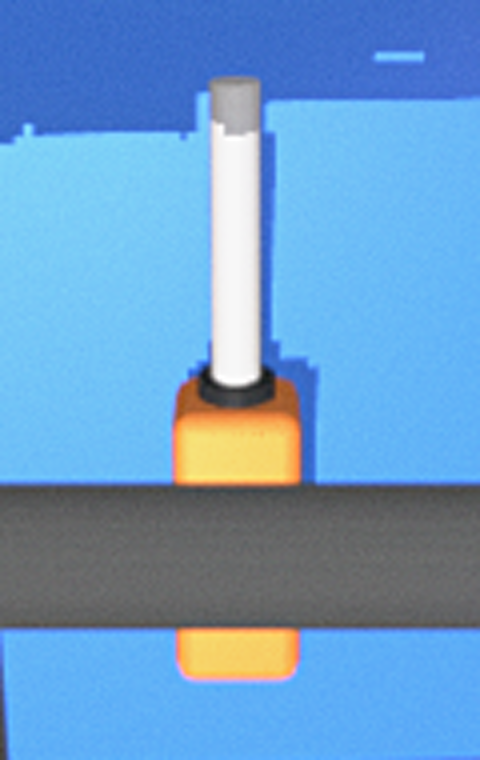

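```bash
python3 - <<'E'
from h import *
go([.5155,.182,.008],[np.pi,0,-1.588])
E
```

```text
t 7.2 pos [0.5135 0.0897 0.1579] rpy [ 3.14 -0.   -1.59] w 0.0873 F [ 0.7  0.  -0.8]
shift [-0.3079 -0.0016  0.4996] turn [ 0.0011 -0.0003 -0.0015]
```

```bash
python3 -m inch '0 -0.1 0 0 0 0 0;0 -0.2 0 0.05 0 0 0;0 -0.305 0 0.15 0 0 0;0 -0.305 0 0.25 0 0 0;0 -0.305 0 0.35 0 0 0;0 -0.305 0 0.43 0 0 0;0 -0.305 0 0.47 0 0 0;0 -0.305 0 0.498 0 0 0;0 -0.305 0 0.498 0 0 0' 20;python3 - <<'E'
from h import *
go([.5155,.182,.008],[np.pi,0,-1.588]);snap('scene');crop('scene','s6',330,100,640,300,2)
snap('wrist','w6')
E
```

```text
t: 8.1
eef_pos: [0.5154, 0.1809, 0.0083]
ee_rot: [3.14, -0.001, -1.589]
force: [-0.3, -0.5, -0.5]
width: 0.0875
t 8.1 pos [0.5154 0.1809 0.0083] rpy [ 3.140e+00 -1.000e-03 -1.589e+00] w 0.0875 F [-0.3 -0.5 -0.5]
shift [-0.0035 -0.0004  0.001 ] turn [ 0.0015 -0.0013 -0.0014]
```

View pics/w6.png

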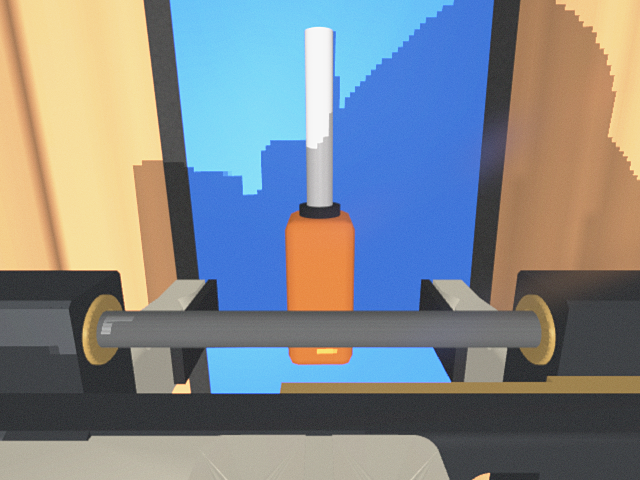

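```bash
python3 -m inch '0.5 0 0 0 0 0 0;1 0 0 0 0 0 0;1 0 0 0 0 0 0;1 0 0 0 0 0 0;1 0 0 0 0 0 0;1 0 0 0 0 0 0;1 0 0 0 0 0 0;1 0 0 0 0 0 0;1 0 0 0 0 0 0;1 0 0 -0.05 0 0 0;1 0 0 -0.1 0 0 0;1 0 0 -0.126 0 0 0' 55;python3 - <<'E'
from h import *
go([.5575,.120,.046],[np.pi,0,-1.586])
P,im=0,0
snap('wrist','w7');P,im=cloud('wrist');X,Y,Z=np.moveaxis(P,-1,0)
m=(Z>.04)&(Z<.075)&(Y<.17)&(Y>.05)&(abs(X-.515)<.015)&(im.max(-1)-im.min(-1)<60)
print(m.sum(),np.percentile(Y[m],[1,99]),np.polyfit(Y[m],X[m],1),np.polyfit(Y[m],Z[m],1)); print(X[m&(Y<.085)].mean(),Z[m&(Y<.085)].max(), Z[m&(Y>.115)].max())
E
```

```text
t: 9.4
eef_pos: [0.5162, 0.1817, 0.0481]
ee_rot: [-3.141, 0.001, -1.589]
force: [0.9, -0.2, -0.1]
width: 0.0259
t 9.4 pos [0.5162 0.1817 0.0481] rpy [-3.141e+00  1.000e-03 -1.589e+00] w 0.0259 F [ 0.9 -0.2 -0.1]
shift [ 0.2031 -0.1414  0.0071] turn [-0.0008  0.0005 -0.0029]
5371 [0.07655555 0.14176351] [0.02093528 0.51230423] [0.01671534 0.0591223 ]
0.5140061110542232 0.0637950225580936 0.06811836932891943
```

View pics/w7.png

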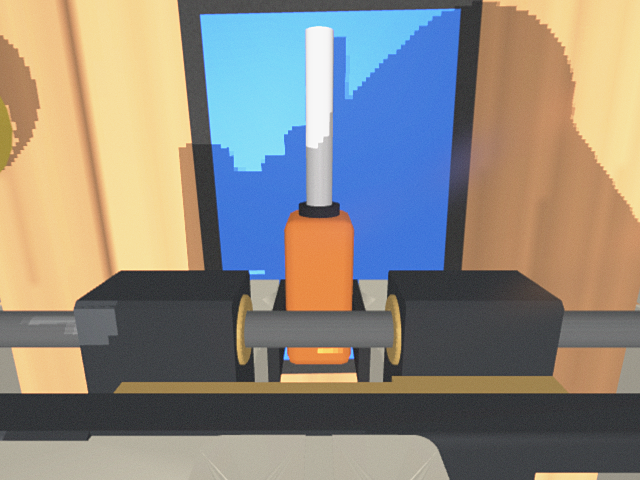

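```bash
python3 -m inch '1 0 -0.1 0.006 0 0 -0.003;1 0.06 -0.14 0.006 0 0 -0.003;1 0.15 -0.14 0.006 0 0 -0.003;1 0.2 -0.14 0.006 0 0 -0.003;1 0.2 -0.14 0.006 0 0 -0.003;1 0.2 -0.14 0.006 0 0 -0.003' 55;python3 - <<'E'
from h import *
go([.5575,.120,.0462],[np.pi,0,-1.586])
snap('scene');crop('scene','s8',200,150,440,330,3);snap('top');crop('top','t8',220,180,420,330,4)
E
```

```text
t: 10.05
eef_pos: [0.5567, 0.1205, 0.0452]
ee_rot: [-3.142, 0.0, -1.587]
force: [0.6, 0.3, -0.6]
width: 0.0252
t 10.1 pos [0.5567 0.1205 0.0452] rpy [-3.142  0.    -1.587] w 0.0252 F [ 0.6  0.3 -0.6]
shift [ 0.0018 -0.0028 -0.0032] turn [-0.      0.0001 -0.0008]
```

View pics/s8.png

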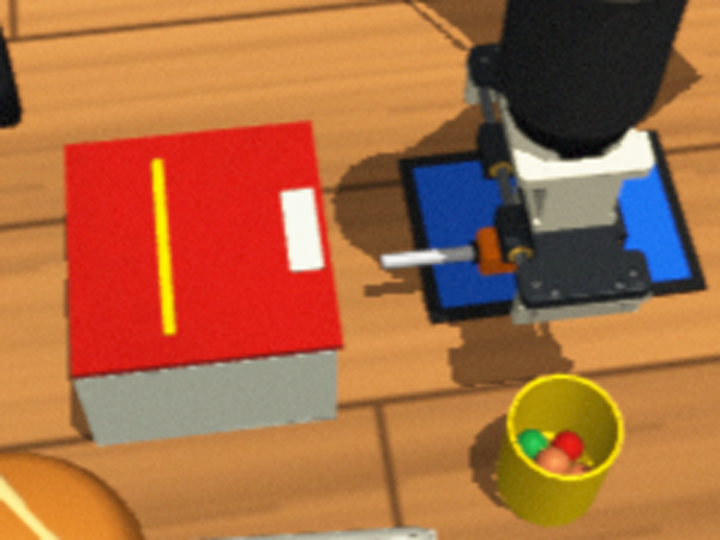

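View pics/t8.png

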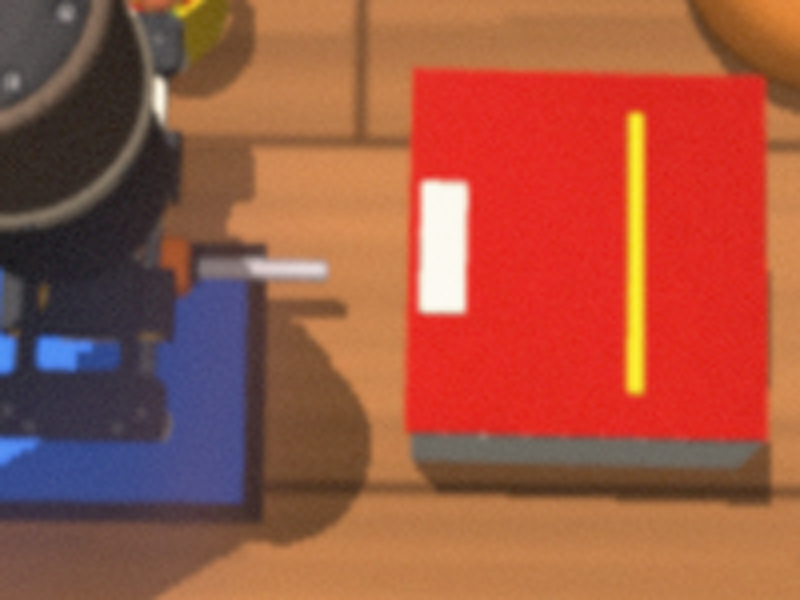

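```bash
python3 - <<'E'
from h import *
print(ray('top',220+327/4,180+269/4,.055),ray('top',220+444/4,180+247/4,.107))
a=ray('top',220+420/4,180+180/4,.107);b=ray('top',220+420/4,180+313/4,.107);print(a,b)
print('sc',ray('scene',200+384/3,150+261/3,.055),ray('scene',200+302/3,150+230/3,.107))
P,im=cloud('scene');X,Y,Z=np.moveaxis(P,-1,0);w=(im.min(-1)>180)&(abs(Z-.107)<.006)&(Y<.0)&(abs(X-.55)<.08);print('patch sc',X[w].mean(),Y[w].mean())
P,im=cloud('top');X,Y,Z=np.moveaxis(P,-1,0);w=(im.min(-1)>170)&(abs(Z-.107)<.006)&(Y<.0)&(abs(X-.55)<.08);print('patch top',X[w].mean(),Y[w].mean())
E
```

```text
[0.55394281 0.01469294 0.055     ] [ 0.55431553 -0.03989611  0.107     ]
[ 0.58570121 -0.02873021  0.107     ] [ 0.52354691 -0.02910661  0.107     ]
sc [0.55781529 0.01888653 0.055     ] [ 0.55857901 -0.03596694  0.107     ]
patch sc 0.5579940192558699 -0.036954167155957125
patch top 0.5548665627488357 -0.0385713622064554
```

```bash
python3 -m inch '1 0.03 -0.003 -0.003 0 0 0;1 0.07 -0.003 -0.003 0 0 0;1 0.11 -0.003 -0.003 0 0 0;1 0.14 -0.003 -0.003 0 0 0;1 0.165 -0.003 -0.003 0 0 0;1 0.18 -0.003 -0.003 0 0 0;1 0.18 -0.003 -0.003 0 0 0' 55;python3 - <<'E'
from h import *
go([.5575,.120,.0462],[np.pi,0,-1.586])
E
```

```text
t: 10.85
eef_pos: [0.5568, 0.0659, 0.0463]
ee_rot: [3.142, 0.0, -1.587]
force: [-0.5, -0.1, -0.8]
width: 0.0255
t 10.8 pos [0.5568 0.0659 0.0463] rpy [ 3.142  0.    -1.587] w 0.0255 F [-0.5 -0.1 -0.8]
shift [-0.1802  0.0005  0.0003] turn [ 0.     0.    -0.001]
```

```bash
python3 -m inch '1 0.02 0 0 0 0 0;1 0.035 0 0 0 0 0;1 0.045 0 0 0 0 0;1 0.05 0 0 0 0 0;1 0.054 0 0 0 0 0;1 0.054 0 0 0 0 0;1 0.054 0 0 0 0 0' 55;python3 - <<'E'
from h import *
go([.5575,.120,.0462],[np.pi,0,-1.586]);snap('scene','s9')
E
```

```text
t: 11.55
eef_pos: [0.5567, 0.0508, 0.0463]
ee_rot: [-3.141, 0.0, -1.586]
force: [0.4, 5.0, -0.2]
width: 0.0259
t 11.6 pos [0.5567 0.0508 0.0463] rpy [-3.141  0.    -1.586] w 0.0259 F [ 0.4  5.  -0.2]
shift [-0.2308  0.0009  0.0005] turn [-0.0004  0.0002  0.0001]
```

View pics/s9.png

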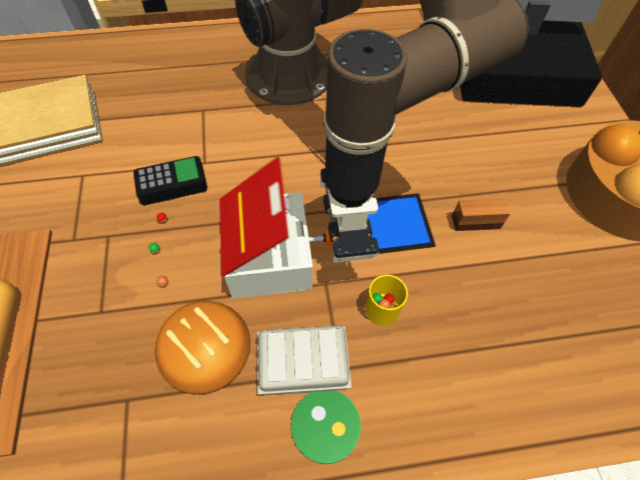

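The lid has sprung up with the rod still in the hole, and the force is 5 N. I'll retract and lay the key back on the mat.

```bash
python3 -m inch '1 0 0 0 0 0 0;1 -0.06 0 0 0 0 0;1 -0.16 0 0 0 0 0;1 -0.3 0 0 0 0 0;1 -0.437 0 0 0 0 0;1 -0.437 0.1 0 0 0 0;1 -0.437 0.139 0.06 0 0 0;1 -0.437 0.139 0.1 0 0 0;1 -0.437 0.139 0.118 0 0 0;1 -0.437 0.139 0.125 0 0 0;1 -0.437 0.139 0.125 0 0 0' 55;python3 - <<'E'
from h import *
go([.515,.182,.0085],[np.pi,0,-1.586]);snap('scene','s10')
E
```

```text
t: 12.7
eef_pos: [0.5174, 0.1816, 0.0093]
ee_rot: [3.141, -0.001, -1.586]
force: [-2.4, -0.6, 5.8]
width: 0.0257
t 12.7 pos [0.5174 0.1816 0.0093] rpy [ 3.141e+00 -1.000e-03 -1.586e+00] w 0.0257 F [-2.4 -0.6  5.8]
shift [-0.0011  0.0079  0.0027] turn [ 0.0004 -0.0009 -0.0003]
```

View pics/s10.png

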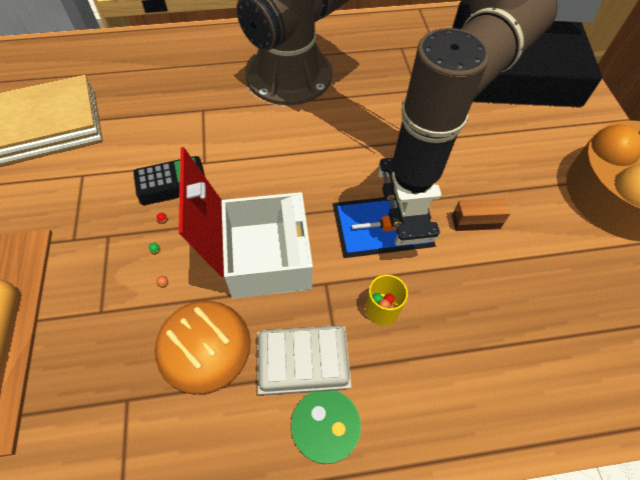

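```bash
cat >> h.py <<'E'
def log():
    s=arm.get_state();open('qlog.txt','a').write(' '.join('%.6f'%v for v in [*s['q'],*s['eef_pos'],*s['ee_rot']])+'\n')
E
python3 -c "from h import *;log()"
python3 -m inch '0.9 0 0 0 0 0 0;0.8 0 0 -0.002 0 0 0;0.7 0 0 -0.002 0 0 0;0.6 0 0 -0.002 0 0 0;0.4 0 0 -0.002 0 0 0;0.4 0 0 -0.05 0 0 0;0.2 0 0 -0.15 0 0 0;0 0 0 -0.3 0 0 0' 20
python3 -c "from h import *;log()"
python3 -m inch '0 0.1 -0.15 -0.15 0 0 0;0 0.2 -0.3 -0.3 0 0 0;0 0.2 -0.5 -0.5 0 0 0;0 0.2 -0.5 -0.5 0 0 0;0 0.2 -0.5 -0.5 0 0 0;0 0.2 -0.5 -0.5 0 0 0'; python3 - <<'E'
from h import *
log();go([.7,.103,.2],[np.pi,0,-1.586]);snap('wrist','w11');print(arm.get_state()['q'])
E
cat qlog.txt
```

```text
t: 13.55
eef_pos: [0.5154, 0.1811, 0.0976]
ee_rot: [3.137, -0.003, -1.586]
force: [0.9, 1.0, 0.3]
width: 0.0599
t: 14.15
eef_pos: [0.6689, 0.1193, 0.251]
ee_rot: [-3.138, 0.001, -1.588]
force: [-0.0, -0.1, -0.6]
width: 0.0873
t 14.2 pos [0.6689 0.1193 0.251 ] rpy [-3.138e+00  1.000e-03 -1.588e+00] w 0.0873 F [-0.  -0.1 -0.6]
shift [ 0.0527 -0.1038  0.1704] turn [-0.0039  0.0009 -0.0015]
[ 4.64329112e-01  3.50320417e-01  5.08164493e-02 -4.43190871e-05
 -1.27016135e+00 -4.80896063e-01]
0.695162 0.393701 -0.520233 0.000726 -0.657491 -0.711400 0.517485 0.181635 0.009289 3.141405 -0.000747 -1.586460
0.696396 0.273073 -0.437530 -0.000437 -0.865402 -0.711722 0.515442 0.181136 0.097607 3.137431 -0.003152 -1.586401
0.463259 0.350593 0.055183 0.001126 -1.271361 -0.480322 0.668925 0.119286 0.251004 -3.137526 0.000905 -1.587528
```

View pics/w11.png

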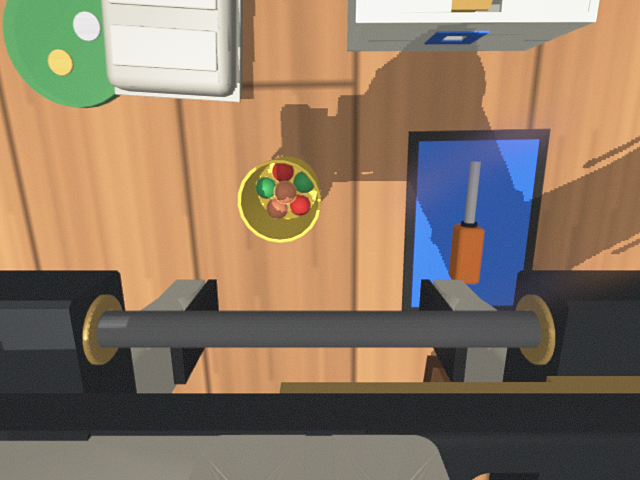

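```bash
python3 - <<'E'
from h import *
D=np.loadtxt('qlog.txt')[:,:9]
ex=[[1.41114,.359339,.0111938,-.0003,-1.224116,-.2881,.29208,.60807,.22572],[.93678,.141897,-.315675,0,-1.113234,-.754736,.4513,.29,.2115]]
D=np.vstack([D,ex])
A=[];b=[];
for q in D:
    x,y,z=q[6:9];c,s=np.cos(q[0]),np.sin(q[0])
    r=c*x+s*y;l=-s*x+c*y;print('r %.4f lat %.4f z %.4f'%(r,l,z))
    t=q[1];f=q[1]-q[2]
    A.append([np.sin(t),np.cos(f),np.sin(f),1,0]);b.append(r)
    A.append([np.cos(t),-np.sin(f),np.cos(f),0,1]);b.append(z)
A=np.array(A);b=np.array(b);sol,res,rk,sv=np.linalg.lstsq(A,b,rcond=None);print(sol.round(4),rk,sv,(A@sol-b).round(4))
print(arm.get_state()['joint_efforts'])
print('rimcentre',ray('wrist',280,200,.085), ray('wrist',239,200,.085),ray('wrist',321,200,.085),ray('wrist',280,158,.085),ray('wrist',280,241.5,.085))
E
```

```text
r 0.5137 lat -0.1920 z 0.0093
r 0.5116 lat -0.1917 z 0.0976
r 0.6517 lat -0.1922 z 0.2510
r 0.6468 lat -0.1917 z 0.2257
r 0.5010 lat -0.1918 z 0.2115
[ 0.6051  0.465  -0.0024 -0.0012 -0.1798] 5 [3.84786066 3.14084613 0.41698373 0.3675399  0.14174948] [-0.0008 -0.      0.0012  0.0001 -0.001  -0.0002  0.0011  0.     -0.0005
  0.0001]
[ -0.68199635 -59.06985998  31.97051167   7.69460857  -0.13780202
   0.10664593]
rimcentre [0.70142643 0.10102302 0.085     ] [0.73579575 0.10047813 0.085     ] [0.66708909 0.1015674  0.085     ] [0.69997853 0.06655021 0.085     ] [0.70293905 0.13703649 0.085     ]
```

```bash
python3 -m inch '0 0.2 0.2 -0.1 0 0.15 0;0 0.3 0.3 -0.1 0 0.3 0;0 0.3 0.3 -0.1 0 0.45 0;0 0.3 0.3 -0.1 0 0.6 0;0 0.3 0.3 -0.1 0 0.75 0;0 0.3 0.3 -0.1 0 0.9 0;0 0.3 0.3 -0.1 0 1 0;0 0.3 0.3 -0.1 0 1 0;0 0.3 0.3 -0.1 0 1 0'; python3 - <<'E'
from h import *
log();go([.57,.03,.28],[np.pi,0,-1.586]);print(arm.get_state()['q'].round(3))
E
python3 -m inch '0 0 0 0 0 0.15 0;0 0 0 0 0 0.3 0;0 0 0 0 0 0.45 0;0 0 0 0 0 0.6 0;0 0 0 0 0 0.67 0;0 0 0 0 0 0.67 0;0 0 0 0 0 0.67 0'; python3 - <<'E'
from h import *
log();go([.57,.03,.28],[np.pi,0,-1.586]);print(arm.get_state()['q'].round(3));snap('scene','s12')
E
```

```text
t: 15.1
eef_pos: [0.5739, 0.0317, 0.2771]
ee_rot: [3.135, -1.048, -1.579]
force: [-0.4, -0.7, 0.5]
width: 0.0876
t 15.1 pos [0.5739 0.0317 0.2771] rpy [ 3.135 -1.048 -1.579] w 0.0876 F [-0.4 -0.7  0.5]
shift [0.0111 0.0129 0.0002] turn [ 0.0021 -1.0009  0.0028]
[ 0.781  0.466 -0.382  0.651 -1.607 -1.086]
t: 15.8
eef_pos: [0.5746, 0.0307, 0.279]
ee_rot: [-0.004, -1.397, 1.558]
force: [-0.2, 0.6, 0.4]
width: 0.0875
t 15.8 pos [0.5746 0.0307 0.279 ] rpy [-0.004 -1.397  1.558] w 0.0875 F [-0.2  0.6  0.4]
shift [0.0029 0.0154 0.0031] turn [ 8.0000e-04 -1.6655e+00 -1.5000e-03]
[ 0.793  0.797 -0.489  0.818 -1.945 -1.362]
```

View pics/s12.png

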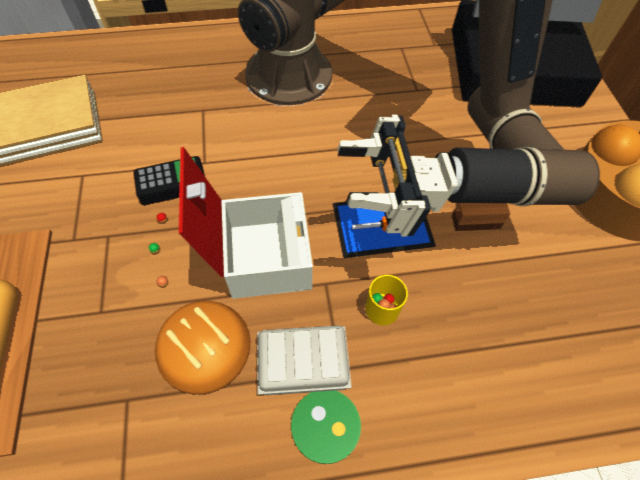

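```bash
python3 -m inch '0 0 0 0 0 -0.15 0;0 0 0 0 0 -0.3 0;0 0 0 0 0 -0.45 0;0 0 0 0 0 -0.6 0;0 0 0 0 0 -0.75 0;0 0 0 0 0 -0.9 0;0 0 0 0 0 -1 0;0 0 0 0 0 -1 0'; python3 - <<'E'
from h import *
go([.7018,.1015,.2],[np.pi,0,-1.586])
E
```

```text
t: 16.65
eef_pos: [0.5756, 0.0313, 0.2856]
ee_rot: [-3.125, -0.685, -1.597]
force: [0.0, 0.5, 1.7]
width: 0.0879
t 16.6 pos [0.5756 0.0313 0.2856] rpy [-3.125 -0.685 -1.597] w 0.0879 F [0.  0.5 1.7]
shift [-0.3704 -0.4131  0.0725] turn [-0.0113 -0.654  -0.005 ]
```

```bash
python3 -m inch '0 -0.05 -0.05 0 0 -0.15 0;0 -0.12 -0.13 0 0 -0.3 0;0 -0.2 -0.25 0.03 0 -0.45 0;0 -0.3 -0.35 0.06 -0.01 -0.6 0;0 -0.37 -0.413 0.07 -0.01 -0.654 -0.005;0 -0.37 -0.413 0.07 -0.01 -0.654 -0.005;0 -0.37 -0.413 0.07 -0.01 -0.654 -0.005;0 -0.37 -0.413 0.07 -0.01 -0.654 -0.005'; python3 - <<'E'
from h import *
go([.7018,.1015,.05],[np.pi,0,-1.586]);snap('wrist','w13')
E
```

```text
t: 17.45
eef_pos: [0.6992, 0.1009, 0.1929]
ee_rot: [3.132, -0.017, -1.584]
force: [-0.8, -0.4, 0.5]
width: 0.0875
t 17.4 pos [0.6992 0.1009 0.1929] rpy [ 3.132 -0.017 -1.584] w 0.0875 F [-0.8 -0.4  0.5]
shift [-0.0104 -0.013   0.476 ] turn [ 0.0089 -0.0165  0.0021]
```

View pics/w13.png

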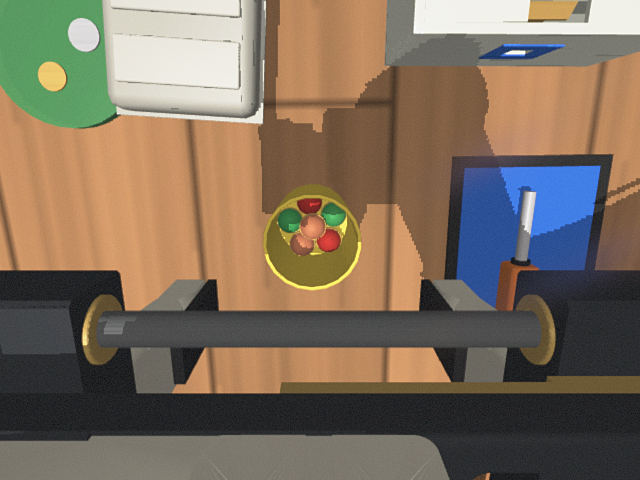

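```bash
python3 - <<'E'
from h import *
print(ray('wrist',312.5,242,.085));
P,im=cloud('wrist');X,Y,Z=np.moveaxis(P,-1,0);m=(abs(Z-.086)<.005)&(abs(X-.7)<.06)&(abs(Y-.1)<.06)&(im[...,2]<120)
print(m.sum(),[(a[m].min(),a[m].max()) for a in (X,Y)],Z[m].mean())
E
python3 -m inch '0 -0.008 -0.01 0 0.009 -0.016 0.002;0 -0.008 -0.01 0.1 0.009 -0.016 0.002;0 -0.008 -0.01 0.15 0.009 -0.016 0.002;0 -0.008 -0.01 0.15 0.009 -0.016 0.002'; python3 - <<'E'
from h import *
go([.7018,.1015,.05],[np.pi,0,-1.586])
E
```

```text
[0.70231062 0.10161853 0.085     ]
1276 [(np.float64(0.6679248885015863), np.float64(0.7374549557451469)), (np.float64(0.06753690574623579), np.float64(0.13684783651083282))] 0.08527576078571378
t: 17.9
eef_pos: [0.7002, 0.1021, 0.1434]
ee_rot: [3.135, -0.001, -1.587]
force: [0.2, 0.1, -0.1]
width: 0.0875
t 17.9 pos [0.7002 0.1021 0.1434] rpy [ 3.135e+00 -1.000e-03 -1.587e+00] w 0.0875 F [ 0.2  0.1 -0.1]
shift [ 0.0016 -0.0075  0.3112] turn [ 0.0061 -0.0012 -0.0006]
```

```bash
python3 -m inch '0 0 -0.0095 0.05 0.006 0 0;0 0 -0.0095 0.13 0.006 0 0;0 0 -0.0095 0.2 0.006 0 0;0 0 -0.0095 0.26 0.006 0 0;0 0 -0.0095 0.3 0.006 0 0;0 0 -0.0095 0.311 0.006 0 0;0 0 -0.0095 0.311 0.006 0 0;0.1 0 -0.0095 0.311 0.006 0 0;0.2 0 -0.0095 0.311 0.006 0 0;0.5 0 -0.0095 0.311 0.006 0 0;1 0 -0.0095 0.311 0.006 0 0;1 0 -0.0095 0.311 0.006 0 0' 30;python3 -m inch '1 0 0 0 0 0 0;1 0 0 0 0 0 0;1 0 0 0 0 0 0;1 0 0 -0.03 0 0 0;1 0 0 -0.06 0 0 0;1 0 0 -0.1 0 0 0;1 0 0 -0.1 0 0 0'; python3 - <<'E'
from h import *
go([.7018,.1015,.05],[np.pi,0,-1.586]);snap('scene');crop('scene','s14',260,180,500,360,3);log()
E
```

```text
t: 19.1
eef_pos: [0.7048, 0.1023, 0.0536]
ee_rot: [-3.137, 0.0, -1.587]
force: [-2.3, 0.8, 6.2]
width: 0.0694
t: 19.8
eef_pos: [0.706, 0.1026, 0.0854]
ee_rot: [-3.134, 0.001, -1.587]
force: [0.8, 0.2, -1.8]
width: 0.0691
t 19.8 pos [0.706  0.1026 0.0854] rpy [-3.134e+00  1.000e-03 -1.587e+00] w 0.0691 F [ 0.8  0.2 -1.8]
shift [0.0038 0.015  0.1177] turn [-0.0076  0.001  -0.0005]
```

View pics/s14.png

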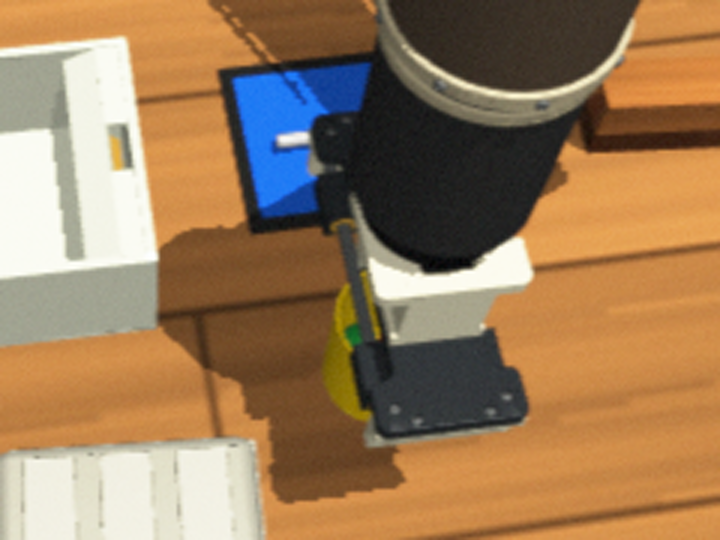

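```bash
python3 - <<'E'
from h import *
go([.557,-.124,.21],[np.pi,0,-1.5863])
E
```

```text
t 19.9 pos [0.7054 0.1025 0.0842] rpy [-3.135e+00  1.000e-03 -1.587e+00] w 0.0690 F [-0.6  0.5 -2.3]
shift [ 0.7623  0.4797 -0.4232] turn [-0.0064  0.0009 -0.0006]
```

```bash
python3 -m inch '1 0 0 -0.1 0 0 0;1 0 0 -0.22 0 0 0;1 0.03 0.02 -0.34 0 0 0;1 0.1 0.07 -0.42 0 0 0;1 0.2 0.13 -0.423 0 0 0;1 0.3 0.2 -0.423 0 0 0;1 0.4 0.27 -0.423 0 0 0;1 0.5 0.33 -0.423 0 0 0;1 0.6 0.4 -0.423 0 0 0;1 0.69 0.45 -0.423 0 0 0;1 0.74 0.47 -0.423 0 0 0;1 0.762 0.48 -0.423 0 0 0' 30; python3 - <<'E'
from h import *
go([.557,-.124,.21],[np.pi,0,-1.5863]);snap('scene','s15');log()
E
```

```text
t: 21.05
eef_pos: [0.5557, -0.1252, 0.209]
ee_rot: [-3.137, 0.0, -1.588]
force: [0.4, 0.4, -1.7]
width: 0.0696
t 21.1 pos [ 0.5557 -0.1252  0.209 ] rpy [-3.137  0.    -1.588] w 0.0696 F [ 0.4  0.4 -1.7]
shift [-0.0042 -0.0043 -0.0032] turn [-0.0043  0.0001 -0.002 ]
```

View pics/s15.png

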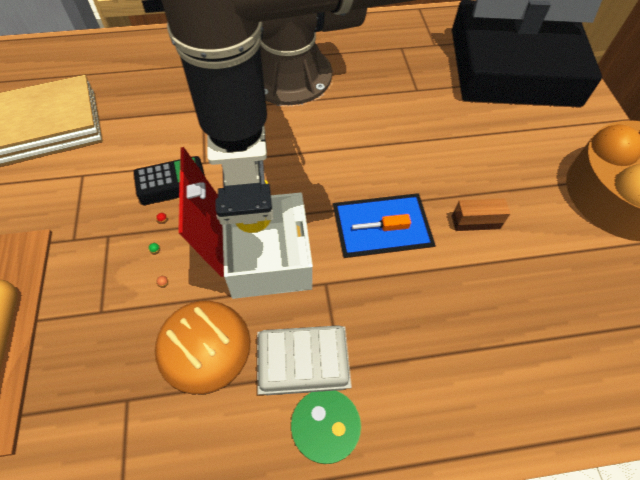

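```bash
python3 -m inch '1 0 0 0 0 0.12 0;1 0 0 0 0 0.24 0;1 0 0 0 0 0.36 0;1 0 0 0 0 0.48 0;1 0 0 0 0 0.6 0;1 0 0 0 0 0.7 0;1 0 0 0 0 0.7 0;1 0 0 0 0 0.7 0;1 0 0 0 0 0.7 0' 30; python3 - <<'E'
from h import *
go([.557,-.124,.205],[np.pi,0,-1.5863]);snap('scene','s16');log();print(arm.get_state()['q'].round(2))
E
```

```text
t: 22.0
eef_pos: [0.557, -0.1235, 0.2091]
ee_rot: [-3.134, -0.731, -1.592]
force: [0.1, 0.4, -3.0]
width: 0.0692
t 22.0 pos [ 0.557  -0.1235  0.2091] rpy [-3.134 -0.731 -1.592] w 0.0692 F [ 0.1  0.4 -3. ]
shift [-0.0079 -0.0001  0.0113] turn [-0.0047 -0.6976 -0.0025]
[ 0.49  0.29 -0.61  0.69 -1.18 -0.94]
```

View pics/s16.png

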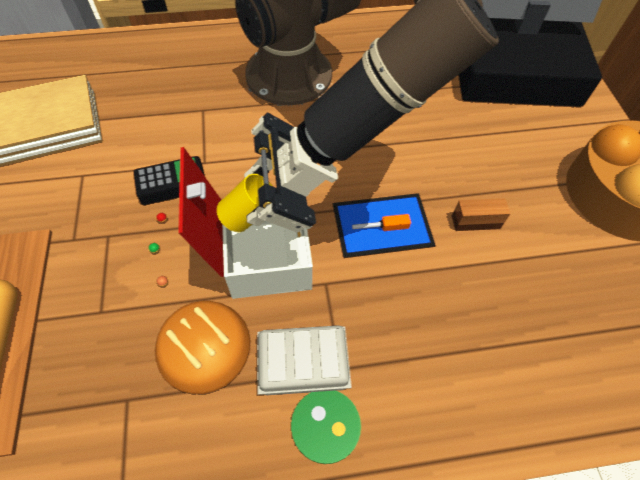

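```bash
python3 -m inch '1 0 0 0 0 0.12 0;1 0 0 0 0 0.24 0;1 0 0 0 0 0.36 0;1 0 0 0 0 0.46 0;1 0 0 0 0 0.56 0;1 0 0 0 0 0.66 0;1 0 0 0 0 0.74 0;1 0 0 0 0 0.8 0;1 0 0 0 0 0.86 0;1 0 0 0 0 0.9 0;1 0 0 0 0 0.95 0;1 0 0 0 0 0.95 0' 30; python3 - <<'E'
from h import *
go([.557,-.124,.205],[np.pi,0,-1.5863]);snap('scene','s17');log();print(arm.get_state()['q'].round(2))
E
```

```text
t: 23.25
eef_pos: [0.5564, -0.1246, 0.2081]
ee_rot: [-0.02, -1.413, 1.573]
force: [-0.5, -0.5, -1.5]
width: 0.0692
t 23.2 pos [ 0.5564 -0.1246  0.2081] rpy [-0.02  -1.413  1.573] w 0.0692 F [-0.5 -0.5 -1.5]
shift [-0.0098 -0.0019 -0.0037] turn [-5.0000e-04 -1.6506e+00 -4.1000e-03]
[ 0.6   0.82 -0.73  0.96 -1.74 -1.56]
```

View pics/s17.png

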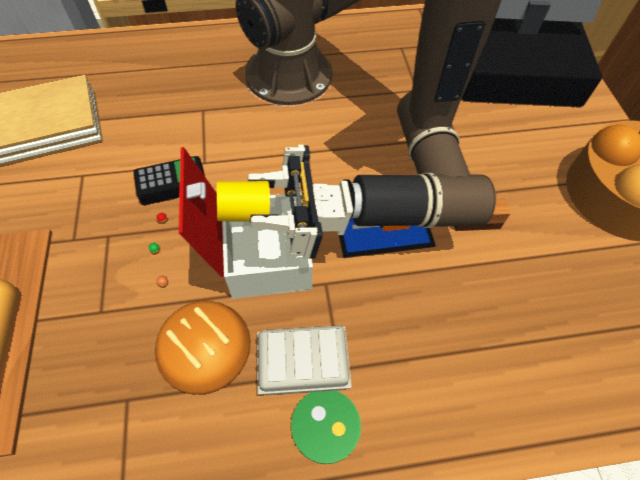

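```bash
python3 -m inch '1 0 0 0 0 0.1 0;1 0 0 0 0 0.1 0;1 0 0 0 0 0.1 0;1 0 0 0 0 0.1 0' 30; python3 - <<'E'
from h import *
go([.557,-.124,.205],[np.pi,0,-1.5863]);snap('wrist','w18');snap('top');crop('top','t18',300,160,500,330,4)
E
```

```text
t: 23.7
eef_pos: [0.5565, -0.124, 0.2097]
ee_rot: [-0.022, -1.312, 1.576]
force: [-0.0, -0.3, -1.1]
width: 0.069
t 23.7 pos [ 0.5565 -0.124   0.2097] rpy [-0.022 -1.312  1.576] w 0.0690 F [-0.  -0.3 -1.1]
shift [-0.015  -0.0016 -0.004 ] turn [-0.0033 -1.747  -0.0055]
```

View pics/w18.png

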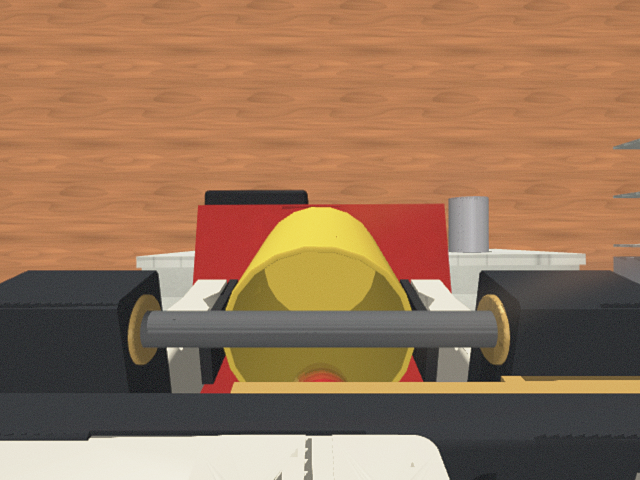

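View pics/t18.png

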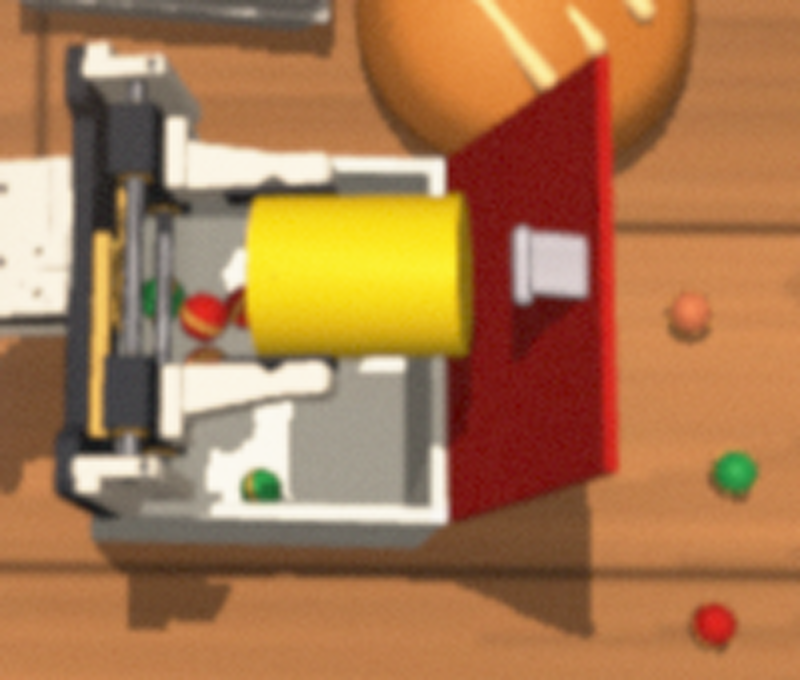

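```bash
python3 - <<'E'
from h import *
P,im=cloud('wrist');print(P[372:381:4,312:330:6].round(3))
P,im=cloud('top')
for a in [(160,298),(205,315),(238,308),(207,355),(262,487)]: print(P[160+a[1]//4,300+a[0]//4].round(3))
E
```

```text
[[[ 0.559 -0.128  0.178]
  [ 0.557 -0.129  0.178]
  [ 0.554 -0.129  0.178]]

 [[ 0.559 -0.126  0.177]
  [ 0.557 -0.126  0.177]
  [ 0.554 -0.127  0.177]]

 [[ 0.559 -0.096  0.186]
  [ 0.557 -0.092  0.188]
  [ 0.555 -0.092  0.188]]]
[ 0.556 -0.054  0.165]
[ 0.55  -0.073  0.161]
[ 0.574 -0.095  0.059]
[ 0.544 -0.077  0.104]
[ 0.494 -0.108  0.028]
```

```bash
python3 -m inch '1 0 0 0 0 0.05 0;1 0 0 0 0 0 0;1 0 0 0 0 0.05 0;1 0 0 0 0 0 0;1 0 0 0 0 0 0' 30; python3 - <<'E'
from h import *
go([.557,-.124,.205],[np.pi,0,-1.5863]);snap('wrist','w19');snap('top');crop('top','t19',300,160,440,300,5)
crop('wrist','w19a',180,220,480,400,2.5)
E
```

```text
t: 24.3
eef_pos: [0.5566, -0.1237, 0.2099]
ee_rot: [-0.025, -1.312, 1.58]
force: [1.2, 0.6, 0.1]
width: 0.0695
t 24.3 pos [ 0.5566 -0.1237  0.2099] rpy [-0.025 -1.312  1.58 ] w 0.0695 F [1.2 0.6 0.1]
shift [-0.0161 -0.0011 -0.0032] turn [-0.0043 -1.7472 -0.0056]
```

View pics/w19a.png

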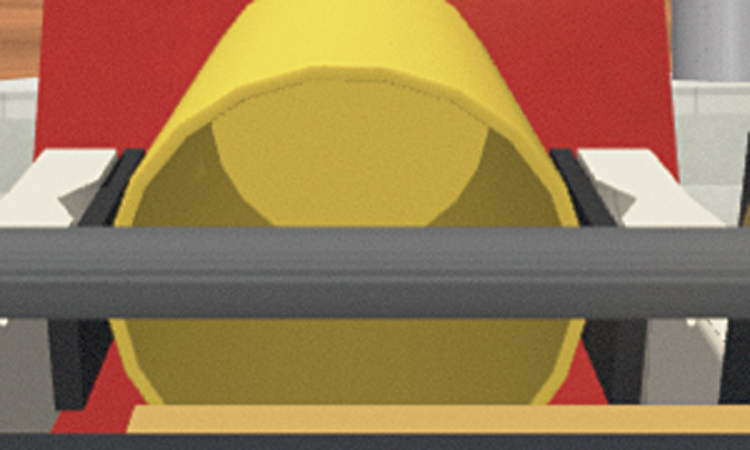

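View pics/t19.png

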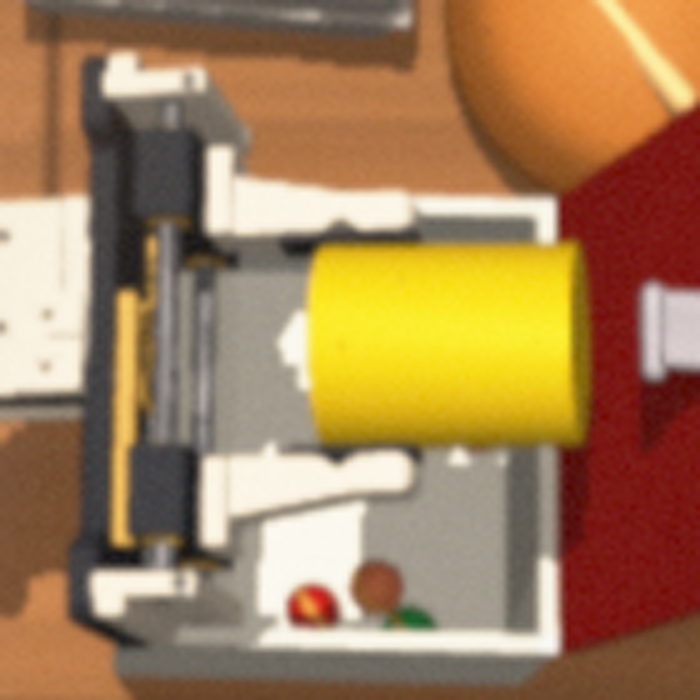

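```bash
python3 -m inch '1 0 0 0 0 -0.14 0;1 0 0 0 0 -0.28 0;1 0 0 0 0 -0.42 0;1 0 0 0 0 -0.56 0;1 0 0 0 0 -0.7 0;1 0 0 0 0 -0.84 0;1 0 0 0 0 -0.95 0;1 0 0 0 0 -0.95 0;1 0 0 0 0 -0.95 0' 30; python3 - <<'E'
from h import *
go([.7045,.1025,.2],[np.pi,0,-1.586]);snap('scene','s20')
E
```

```text
t: 25.3
eef_pos: [0.5558, -0.1248, 0.2097]
ee_rot: [-3.133, -0.839, -1.595]
force: [0.9, -0.0, -2.2]
width: 0.0692
t 25.3 pos [ 0.5558 -0.1248  0.2097] rpy [-3.133 -0.839 -1.595] w 0.0692 F [ 0.9 -0.  -2.2]
shift [-0.5381 -0.482  -0.5467] turn [-0.004  -0.8014 -0.0045]
```

View pics/s20.png

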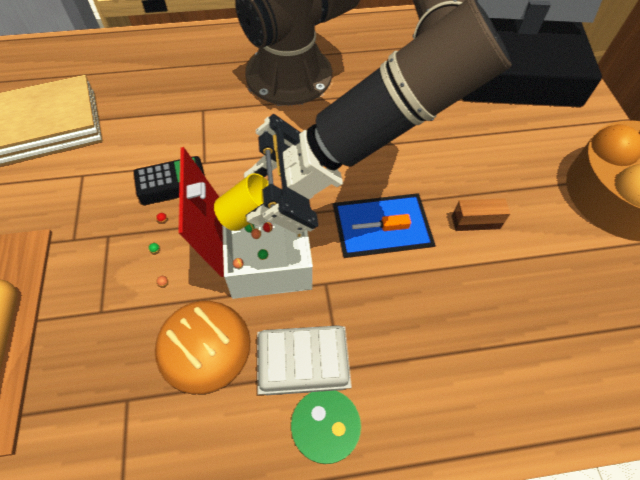

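```bash
python3 -m inch '1 0 0 0 0 -0.14 0;1 0 0 0 0 -0.28 0;1 0 0 0 0 -0.42 0;1 0 0 0 0 -0.56 0;1 0 0 0 0 -0.7 0;1 0 0 0 0 -0.8 0;1 0 0 0 0 -0.8 0;1 0 0 0 0 -0.8 0' 30; python3 - <<'E'
from h import *
go([.7045,.1025,.2],[np.pi,0,-1.586])
E
```

```text
t: 26.15
eef_pos: [0.5553, -0.1249, 0.2069]
ee_rot: [3.141, -0.003, -1.589]
force: [0.6, -0.0, -1.6]
width: 0.0692
t 26.1 pos [ 0.5553 -0.1249  0.2069] rpy [ 3.141e+00 -3.000e-03 -1.589e+00] w 0.0692 F [ 0.6 -0.  -1.6]
shift [-0.767  -0.4834  0.0203] turn [ 0.001  -0.0027 -0.0029]
```

```bash
python3 -m inch '1 -0.13 -0.08 0 0 0 0;1 -0.26 -0.16 0 0 0 0;1 -0.39 -0.24 0 0 0 0;1 -0.52 -0.32 0 0 0 0;1 -0.65 -0.41 0 0 0 0;1 -0.767 -0.483 0.1 0 0 0;1 -0.767 -0.483 0.25 0 0 0;1 -0.767 -0.483 0.38 0 0 0;1 -0.767 -0.483 0.46 0 0 0;1 -0.767 -0.483 0.5 0 0 0;1 -0.767 -0.483 0.5 0 0 0;1 -0.767 -0.483 0.5 0 0 0' 30; python3 - <<'E'
from h import *
go([.7045,.1025,.0536],[np.pi,0,-1.586]);snap('scene');crop('scene','s21',260,180,500,360,3)
E
```

```text
t: 27.35
eef_pos: [0.706, 0.1043, 0.0603]
ee_rot: [-3.137, -0.001, -1.586]
force: [1.1, -0.0, -0.4]
width: 0.0691
t 27.4 pos [0.706  0.1043 0.0603] rpy [-3.137e+00 -1.000e-03 -1.586e+00] w 0.0691 F [ 1.1 -0.  -0.4]
shift [0.0062 0.0049 0.0222] turn [-0.0047 -0.0009  0.0004]
```

View pics/s21.png

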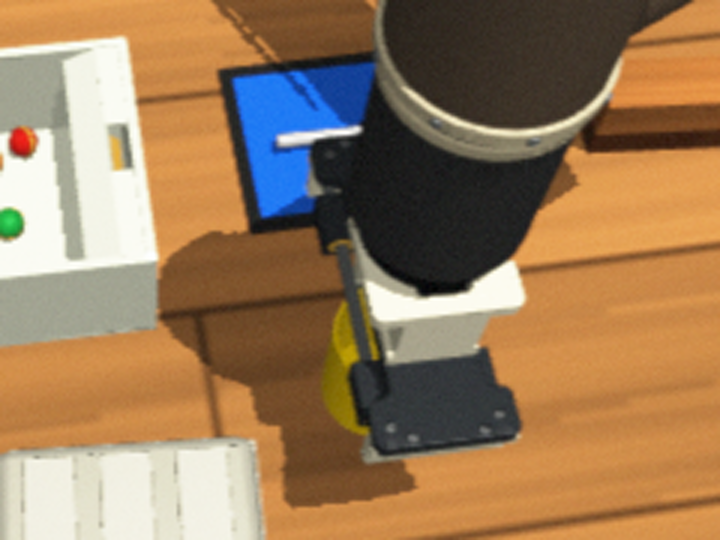

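```bash
python3 -m inch '1 0 0 0.01 0 0 0;1 0 0 0.016 0 0 0;1 0 0 0.016 0 0 0' 30;  python3 -m inch '1 0 0 0.003 0 0 0;1 0 0 0.006 0 0 0;1 0 0 0.006 0 0 0' 30
```

```text
t: 27.7
eef_pos: [0.7057, 0.1035, 0.0552]
ee_rot: [-3.137, 0.0, -1.587]
force: [0.1, -0.5, -1.0]
width: 0.0694
t: 28.0
eef_pos: [0.7058, 0.1037, 0.0534]
ee_rot: [-3.137, 0.0, -1.587]
force: [-0.9, 0.0, 0.8]
width: 0.0693
```

```bash
python3 -m inch '0.18 0 0 0.002 0 0 0;0.15 0 0 0.002 0 0 0;0.1 0 0 0.002 0 0 0;0 0 0 0.002 0 0 0;0 0 0 0 0 0 0;0 0 0 0 0 0 0;0 0 0 -0.05 0 0 0;0 0 0 -0.15 0 0 0;0 0 0 -0.3 0 0 0;0 0 0 -0.45 0 0 0;0 0 0 -0.5 0 0 0;0 0 0 -0.5 0 0 0' 20; python3 - <<'E'
from h import *
go([.55,-.33,.22],[np.pi,0,-1.57]);snap('wrist','w22');snap('scene','s22')
E
```

```text
t: 29.2
eef_pos: [0.7067, 0.1041, 0.2085]
ee_rot: [-3.13, 0.002, -1.587]
force: [-0.1, 0.3, -0.5]
width: 0.0876
t 29.2 pos [0.7067 0.1041 0.2085] rpy [-3.130e+00  2.000e-03 -1.587e+00] w 0.0876 F [-0.1  0.3 -0.5]
shift [ 1.455   0.4991 -0.0477] turn [-0.011   0.0022 -0.0158]
```

View pics/s22.png

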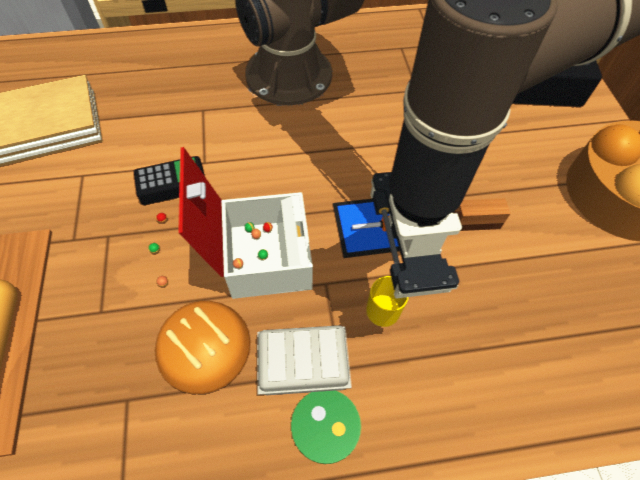

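```bash
python3 - <<'E'
from h import *
P,im=cloud('top')
for a in [(431,352),(470,341),(512,340),(515,377),(434,388)]: print(ray('top',*a,.045).round(3))
go([.5,-.18,.34],[np.pi,0,-1.6])
E
```

```text
[ 0.36  -0.228  0.045]
[ 0.38  -0.302  0.045]
[ 0.383 -0.38   0.045]
[ 0.316 -0.382  0.045]
[ 0.294 -0.232  0.045]
t 29.3 pos [0.7048 0.1038 0.2038] rpy [-3.136e+00  1.000e-03 -1.587e+00] w 0.0875 F [ 0.2  0.1 -0.6]
shift [ 0.9565  0.6648 -0.4582] turn [-0.0049  0.0008  0.0124]
```

```bash
python3 -m inch '0 0 0 -0.16 0 0 0;0 0.06 0.06 -0.3 0 0 0;0 0.16 0.13 -0.42 0 0 0;0 0.28 0.2 -0.45 0 0 0;0 0.4 0.28 -0.458 0 0 0;0 0.53 0.37 -0.458 0 0 0;0 0.66 0.46 -0.458 0 0 0;0 0.79 0.55 -0.458 0 0 0;0 0.9 0.63 -0.458 0 0 0;0 0.956 0.665 -0.458 0 0 0;0 0.956 0.665 -0.458 0 0 0'; python3 - <<'E'
from h import *
snap('wrist','w23');go([.5,-.32,.34],[np.pi,0,-1.6]);snap('scene','s23')
E
```

```text
t: 30.4
eef_pos: [0.4983, -0.1816, 0.3389]
ee_rot: [-3.139, 0.0, -1.59]
force: [0.4, -0.1, -0.3]
width: 0.0874
t 30.4 pos [ 0.4993 -0.1807  0.3388] rpy [-3.139  0.    -1.589] w 0.0872 F [ 0.4  0.7 -0.3]
shift [ 0.4643 -0.0109 -0.0041] turn [-0.0028  0.0002  0.0105]
```

View pics/w23.png

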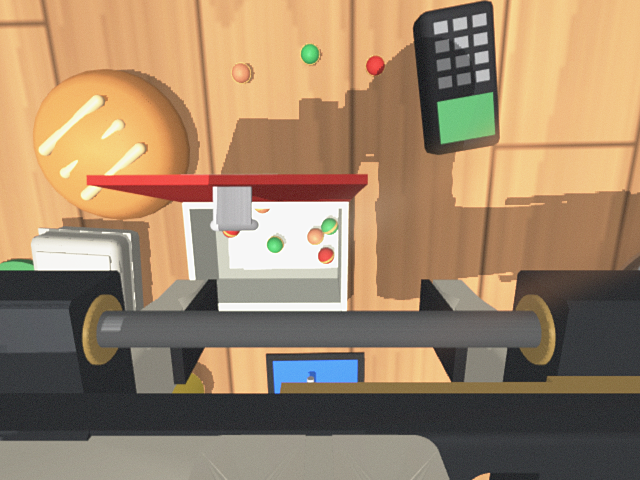

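View pics/s23.png

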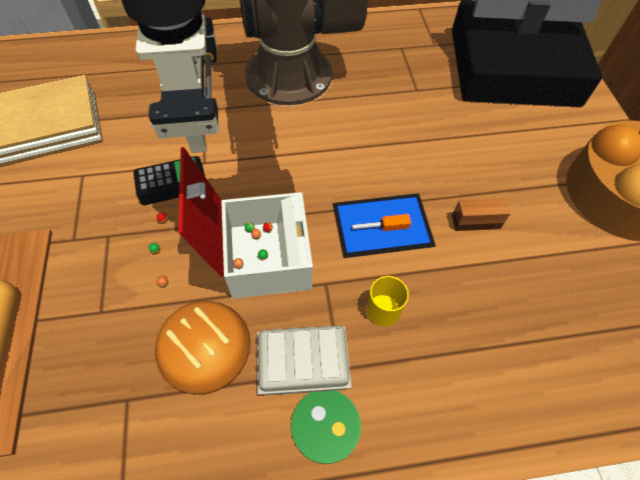

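The wrist view shows six sweets inside the box. The strays are copper (241,73), green (310,54) and red (375,65).

```bash
python3 - <<'E'
from h import *
for n,a in [('copper',(241,73)),('green',(310,54)),('red',(375,65))]: print(n,ray('wrist',*a,.011).round(4))
P,im=cloud('wrist');X,Y,Z=np.moveaxis(P,-1,0);hsv=cv2.cvtColor(im,cv2.COLOR_RGB2HSV)
m=((hsv[...,1]>140)&(Z>.008)&(Z<.03)&(Y<-.27)&(Y>-.45)&(X>.4)&(X<.65)).astype(np.uint8)
k,l,s,c=cv2.connectedComponentsWithStats(m)
for i in range(1,k):
  if s[i,4]>20: q=l==i;print(s[i,4],c[i],X[q].min(),X[q].max(),Y[q].min(),Y[q].max(),Z[q].max())
go([.588,-.322,.15],[np.pi,0,-1.85])
E
```

```text
copper [ 0.5862 -0.3231  0.011 ]
green [ 0.5059 -0.3418  0.011 ]
red [ 0.4314 -0.3287  0.011 ]
183 [309.61202186  53.59562842] 0.4977699217313663 0.5149155707754615 -0.3496071345470033 -0.3322383597861301 0.02382170525008731
313 [374.88498403  65.21405751] 0.4214652853977164 0.44232048936176105 -0.33856850799744426 -0.31751943207173516 0.024433245488080846
t 30.5 pos [ 0.4999 -0.18    0.3387] rpy [-3.139  0.    -1.588] w 0.0875 F [-0.9  0.5 -0.8]
shift [ 0.4684 -0.3     0.6299] turn [-0.0027  0.0006  0.2501]
```

```bash
python3 -m inch '0.4 0.12 -0.08 0 0 0 0.08;0.4 0.25 -0.16 0 0 0 0.16;0.4 0.37 -0.24 0 0 0 0.25;0.4 0.472 -0.296 0.06 0 0 0.25;0.4 0.472 -0.296 0.2 0 0 0.25;0.4 0.472 -0.296 0.35 0 0 0.25;0.4 0.472 -0.296 0.5 0 0 0.25;0.4 0.472 -0.296 0.63 0 0 0.25;0.4 0.472 -0.296 0.7 0 0 0.25;0.4 0.472 -0.296 0.7 0 0 0.25;0.4 0.472 -0.296 0.7 0 0 0.25'; python3 - <<'E'
from h import *
go([.5867,-.323,.005],[np.pi,0,-1.85]);snap('wrist','w24')
E
```

```text
t: 31.6
eef_pos: [0.5884, -0.3223, 0.1297]
ee_rot: [-3.139, 0.001, -1.847]
force: [-0.3, 0.5, 0.5]
width: 0.0525
t 31.6 pos [ 0.5884 -0.3223  0.1297] rpy [-3.139e+00  1.000e-03 -1.847e+00] w 0.0525 F [-0.3  0.5  0.5]
shift [0.004  0.0062 0.4155] turn [-0.0028  0.0006  0.0025]
```

View pics/w24.png

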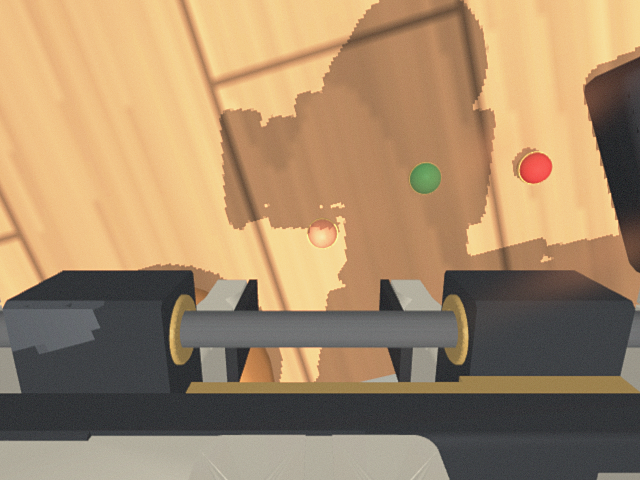

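```bash
python3 - <<'E'
from h import *
p=ray('wrist',322,234,.011);print(p);print(ray('wrist',425,178,.011),ray('wrist',536,168,.011))
go([p[0],p[1],.005],[np.pi,0,-1.85])
E
```

```text
[ 0.58634821 -0.3221141   0.011     ]
[ 0.5055229  -0.34152884  0.011     ] [ 0.42949487 -0.32720453  0.011     ]
t 31.6 pos [ 0.589  -0.3227  0.1309] rpy [-3.136e+00  1.000e-03 -1.848e+00] w 0.0527 F [ 0.2 -0.3  0.9]
shift [0.0009 0.0113 0.4197] turn [-0.005   0.0006  0.0024]
```

```bash
python3 -m inch '0.4 0.002 0.008 0.12 0 0 0;0.4 0.002 0.008 0.24 0 0 0;0.4 0.002 0.008 0.33 0 0 0;0.4 0.002 0.008 0.38 0 0 0;0.4 0.002 0.008 0.415 0 0 0;0.4 0.002 0.008 0.415 0 0 0;0.7 0.002 0.008 0.415 0 0 0;0.9 0.002 0.008 0.415 0 0 0;1 0.002 0.008 0.415 0 0 0;1 0.002 0.008 0.415 0 0 0;1 0.002 0.008 0.415 0 0 0;1 0.002 0.008 0.415 0 0 0' 15;python3 -m inch '1 0 0 0 0 0 0;1 0 0 0 0 0 0;1 0 0 -0.1 0 0 0;1 0 0 -0.25 0 0 0;1 0 0 -0.4 0 0 0;1 0 0 -0.55 0 0 0;1 0 0 -0.7 0 0 0;1 0 0 -0.85 0 0 0;1 0 0 -1 0 0 0;1 0 0 -1 0 0 0'
python3 - <<'E'
from h import *
go([.555,-.105,.32],[np.pi,0,-1.6]);snap('wrist','w25')
E
```

```text
t: 32.85
eef_pos: [0.586, -0.3229, 0.0059]
ee_rot: [-3.137, 0.001, -1.849]
force: [-0.2, 0.3, 2.1]
width: 0.0206
t: 33.85
eef_pos: [0.5866, -0.3242, 0.3132]
ee_rot: [-3.126, -0.001, -1.848]
force: [0.5, 0.4, 0.7]
width: 0.0207
t 33.9 pos [ 0.5866 -0.3242  0.3132] rpy [-3.126e+00 -1.000e-03 -1.848e+00] w 0.0207 F [0.5 0.4 0.7]
shift [-0.6739  0.3012 -0.0276] turn [-0.0146 -0.0023 -0.2371]
```

View pics/w25.png

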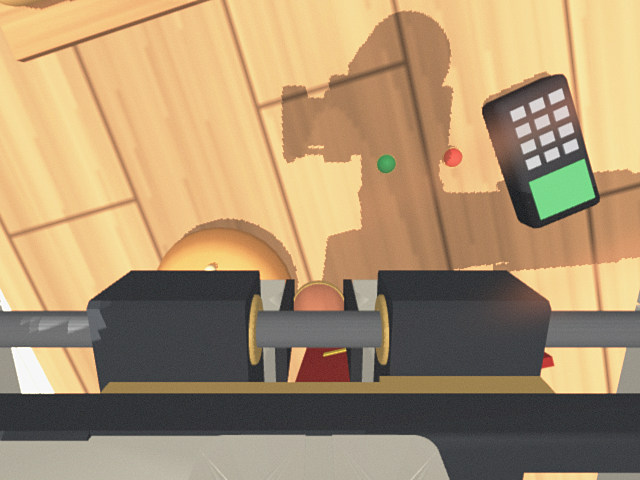

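```bash
python3 -m inch '1 -0.1 0.04 -0.03 0 0 0;1 -0.24 0.1 -0.03 0 0 -0.06;1 -0.38 0.16 -0.03 0 0 -0.12;1 -0.52 0.23 -0.03 0 0 -0.2;1 -0.64 0.29 -0.03 -0.014 0 -0.237;1 -0.674 0.301 0.05 -0.014 0 -0.237;1 -0.674 0.301 0.2 -0.014 0 -0.237;1 -0.674 0.301 0.35 -0.014 0 -0.237;1 -0.674 0.301 0.5 -0.014 0 -0.237;1 -0.674 0.301 0.58 -0.014 0 -0.237;1 -0.674 0.301 0.6 -0.014 0 -0.237;1 -0.674 0.301 0.6 -0.014 0 -0.237' 15
python3 - <<'E'
from h import *
go([.555,-.105,.32],[np.pi,0,-1.6]);snap('scene','s26')
E
```

```text
t: 35.1
eef_pos: [0.5532, -0.1037, 0.1242]
ee_rot: [3.129, 0.001, -1.6]
force: [0.2, 0.1, 0.9]
width: 0.021
t 35.1 pos [ 0.5532 -0.1037  0.1242] rpy [ 3.129e+00  1.000e-03 -1.600e+00] w 0.0210 F [0.2 0.1 0.9]
shift [ 0.0033  0.0023 -0.6528] turn [ 0.0124  0.0013 -0.0004]
```

View pics/s26.png

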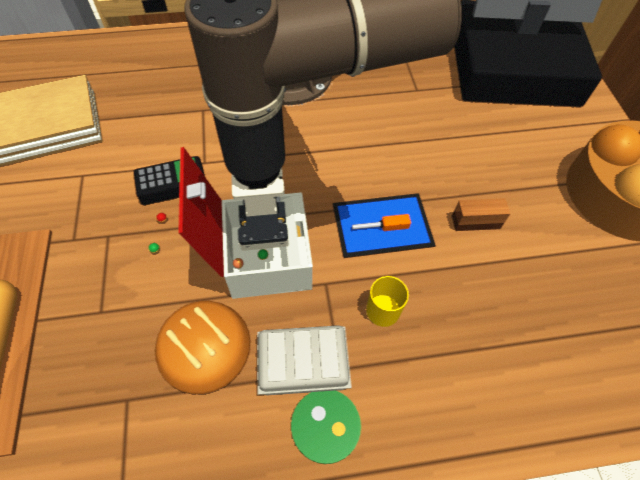

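```bash
python3 -m inch '0.7 0 0 0 0 0 0;0.5 0 0 0 0 0 0;0.4 0 0 0 0 0 0;0.4 0 0 -0.15 0 0 0;0.4 0 0 -0.3 0 0 0;0.4 0 0 -0.45 0 0 0;0.4 0 0 -0.6 0 0 0;0.4 0 0 -0.68 0 0 0;0.4 0 0 -0.68 0 0 0'
python3 - <<'E'
from h import *
go([.506,-.3415,.13],[np.pi,0,-1.6]);snap('wrist','w27')
E
```

```text
t: 36.05
eef_pos: [0.5575, -0.1043, 0.3346]
ee_rot: [3.14, 0.002, -1.6]
force: [0.8, 0.4, -0.9]
width: 0.0522
t 36.0 pos [ 0.5575 -0.1043  0.3346] rpy [ 3.14e+00  2.00e-03 -1.60e+00] w 0.0522 F [ 0.8  0.4 -0.9]
shift [0.7969 0.1473 0.6804] turn [ 0.0016  0.0021 -0.0003]
```

View pics/w27.png

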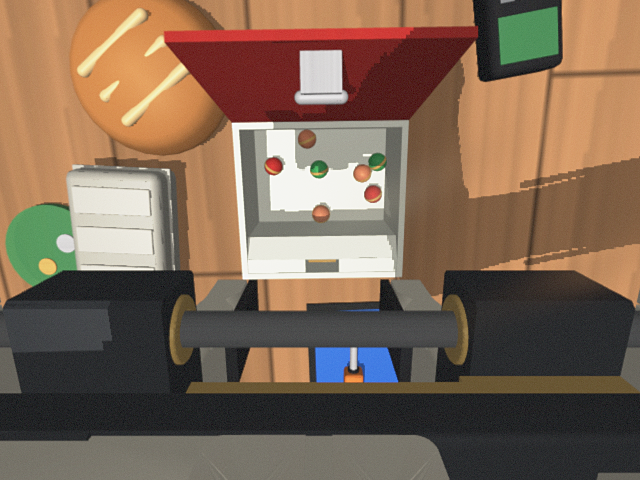

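Seven sweets are now in the box. Next is the green stray.

```bash
python3 -m inch '0.4 0.15 0.03 0 0 0 0;0.4 0.3 0.06 0 0 0 0;0.4 0.45 0.09 0 0 0 0;0.4 0.6 0.12 0 0 0 0;0.4 0.72 0.14 0 0 0 0;0.4 0.797 0.147 0.04 0 0 0;0.4 0.797 0.147 0.18 0 0 0;0.4 0.797 0.147 0.33 0 0 0;0.4 0.797 0.147 0.48 0 0 0;0.4 0.797 0.147 0.6 0 0 0;0.4 0.797 0.147 0.66 0 0 0;0.4 0.797 0.147 0.66 0 0 0'
python3 - <<'E'
from h import *
go([.506,-.3415,.005],[np.pi,0,-1.6]);snap('wrist','w28')
P,im=cloud('wrist');X,Y,Z=np.moveaxis(P,-1,0);hsv=cv2.cvtColor(im,cv2.COLOR_RGB2HSV)
m=((hsv[...,1]>140)&(Z>.008)&(Z<.03)&(Y<-.27)&(Y>-.45)&(X>.4)&(X<.65)).astype(np.uint8)
k,l,s,c=cv2.connectedComponentsWithStats(m)
for i in range(1,k):
  if s[i,4]>60: print(s[i,4],c[i],ray('wrist',*c[i],.011))
E
```

```text
t: 37.3
eef_pos: [0.5, -0.3402, 0.1272]
ee_rot: [3.124, 0.005, -1.601]
force: [-0.4, 0.5, 0.5]
width: 0.0526
t 37.3 pos [ 0.5    -0.3402  0.1272] rpy [ 3.124  0.005 -1.601] w 0.0526 F [-0.4  0.5  0.5]
shift [ 0.0055 -0.0269  0.4069] turn [ 0.0163  0.0043 -0.0012]
683 [409.82430454 248.2181552 ] [ 0.4310735  -0.32759205  0.011     ]
```

View pics/w28.png

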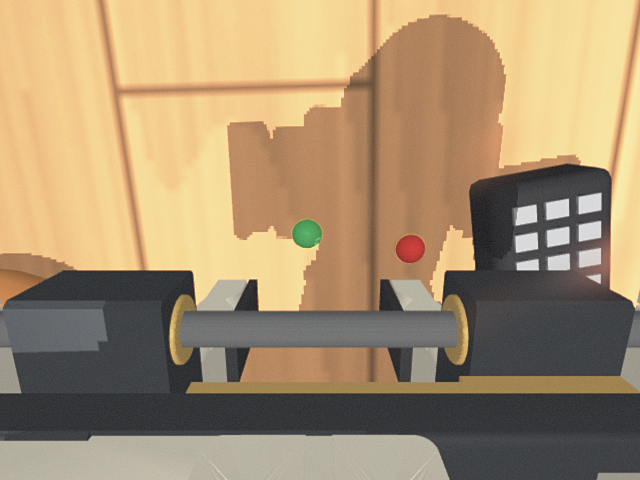

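```bash
python3 -m inch '0.4 0 0 0 0 0 0;0.4 0 0 0 0 0 0;0.4 0 0 0 0 0 0'; python3 - <<'E'
from h import *
print(ray('wrist',307,234,.011))
go([.506,-.3415,.005],[np.pi,0,-1.6])
E
```

```text
t: 37.65
eef_pos: [0.5034, -0.3415, 0.1326]
ee_rot: [3.134, 0.001, -1.6]
force: [-0.6, 0.2, -0.1]
width: 0.0525
[ 0.50623689 -0.34099074  0.011     ]
t 37.6 pos [ 0.5034 -0.3415  0.1326] rpy [ 3.134e+00  1.000e-03 -1.600e+00] w 0.0525 F [-0.6  0.2 -0.1]
shift [ 3.000e-04 -1.190e-02  4.254e-01] turn [ 0.0076  0.0012 -0.0004]
```

```bash
python3 -m inch '0.4 0 -0.007 0.12 0 0 0;0.4 0 -0.007 0.24 0 0 0;0.4 0 -0.007 0.33 0 0 0;0.4 0 -0.007 0.38 0 0 0;0.4 0 -0.007 0.418 0 0 0;0.4 0 -0.007 0.418 0 0 0;0.7 0 -0.007 0.418 0 0 0;0.9 0 -0.007 0.418 0 0 0;1 0 -0.007 0.418 0 0 0;1 0 -0.007 0.418 0 0 0;1 0 -0.007 0.418 0 0 0;1 0 -0.007 0.418 0 0 0' 15;python3 -m inch '1 0 0 0 0 0 0;1 0 0 0 0 0 0;1 0 0 -0.1 0 0 0;1 0 0 -0.25 0 0 0;1 0 0 -0.4 0 0 0;1 0 0 -0.55 0 0 0;1 0 0 -0.7 0 0 0;1 0 0 -0.85 0 0 0;1 0 0 -1 0 0 0;1 0 0 -1 0 0 0;1 0 0 -1 0 0 0'
python3 - <<'E'
from h import *
go([.555,-.105,.32],[np.pi,0,-1.6]);snap('wrist','w29')
E
```

```text
t: 38.85
eef_pos: [0.5039, -0.3412, 0.0063]
ee_rot: [3.132, 0.002, -1.6]
force: [0.5, 0.8, 2.2]
width: 0.0204
t: 39.95
eef_pos: [0.5069, -0.3416, 0.3067]
ee_rot: [3.134, 0.002, -1.601]
force: [-0.7, 0.7, -0.9]
width: 0.0205
t 40.0 pos [ 0.5069 -0.3416  0.3067] rpy [ 3.134e+00  2.000e-03 -1.601e+00] w 0.0205 F [-0.7  0.7 -0.9]
shift [-0.7932 -0.1365 -0.0441] turn [ 0.0077  0.0018 -0.0006]
```

View pics/w29.png

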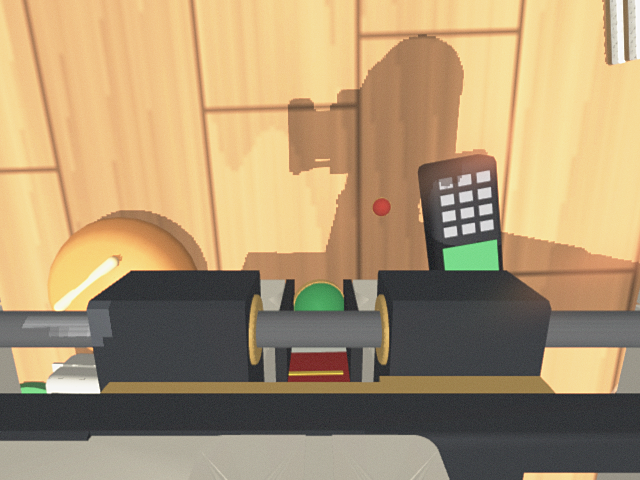

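```bash
python3 -m inch '1 -0.1 -0.01 -0.05 0 0 0;1 -0.24 -0.04 -0.05 0 0 0;1 -0.38 -0.07 -0.05 0 0 0;1 -0.52 -0.1 -0.05 0 0 0;1 -0.66 -0.13 -0.05 0 0 0;1 -0.78 -0.15 0 0 0 0;1 -0.793 -0.155 0.15 0 0 0;1 -0.793 -0.155 0.3 0 0 0;1 -0.793 -0.155 0.45 0 0 0;1 -0.793 -0.155 0.56 0 0 0;1 -0.793 -0.155 0.6 0 0 0;1 -0.793 -0.155 0.6 0 0 0' 15
python3 -m inch '0.7 0 0 0 0 0 0;0.5 0 0 0 0 0 0;0.4 0 0 0 0 0 0;0.4 0 0 -0.15 0 0 0;0.4 0 0 -0.3 0 0 0;0.4 0 0 -0.45 0 0 0;0.4 0 0 -0.6 0 0 0;0.4 0 0 -0.72 0 0 0;0.4 0 0 -0.72 0 0 0'
python3 - <<'E'
from h import *
go([.431,-.328,.33],[np.pi,0,-.6]);snap('wrist','w30')
E
```

```text
t: 41.2
eef_pos: [0.5567, -0.1051, 0.1234]
ee_rot: [3.126, 0.001, -1.601]
force: [0.2, 0.2, -0.0]
width: 0.0204
t: 42.1
eef_pos: [0.5626, -0.1059, 0.3493]
ee_rot: [-3.14, 0.002, -1.6]
force: [-0.3, -0.2, -0.7]
width: 0.0529
t 42.1 pos [ 0.5626 -0.1059  0.3493] rpy [-3.14e+00  2.00e-03 -1.60e+00] w 0.0529 F [-0.3 -0.2 -0.7]
shift [0.7529 0.4168 0.0622] turn [-0.0022  0.001  -0.9552]
```

View pics/w30.png

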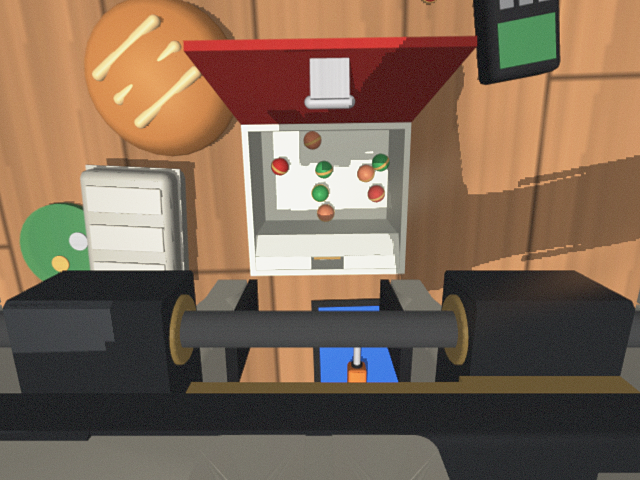

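```bash
python3 -m inch '0.5 0.1 0.06 0 0 0 0.12;0.5 0.23 0.13 0 0 0 0.24;0.5 0.36 0.2 0 0 0 0.36;0.5 0.49 0.27 0 0 0 0.48;0.5 0.62 0.34 0 0 0 0.6;0.5 0.72 0.4 0 0 0 0.72;0.5 0.75 0.415 0.05 0 0 0.84;0.5 0.75 0.415 0.2 0 0 0.95;0.5 0.75 0.415 0.35 0 0 0.95;0.5 0.75 0.415 0.5 0 0 0.95;0.5 0.75 0.415 0.65 0 0 0.95;0.5 0.75 0.415 0.7 0 0 0.95';python3 -m inch '0.5 0 0 0 0 0 0;0.5 0 0 0 0 0 0;0.5 0 0 0 0 0 0;0.5 0 0 0 0 0 0'
python3 - <<'E'
from h import *
go([.431,-.328,.005],[np.pi,0,-2.6]);snap('wrist','w31')
P,im=cloud('wrist');X,Y,Z=np.moveaxis(P,-1,0);hsv=cv2.cvtColor(im,cv2.COLOR_RGB2HSV)
m=((hsv[...,1]>140)&(Z>.008)&(Z<.03)&(Y<-.27)&(Y>-.45)&(X>.4)&(X<.65)).astype(np.uint8)
k,l,s,c=cv2.connectedComponentsWithStats(m)
for i in range(1,k):
  if s[i,4]>60: print(s[i,4],c[i],ray('wrist',*c[i],.011))
E
```

```text
t: 43.35
eef_pos: [0.4239, -0.3246, 0.1277]
ee_rot: [3.128, -0.011, -2.596]
force: [-0.2, -1.2, -0.7]
width: 0.044
t: 43.75
eef_pos: [0.4281, -0.3264, 0.1341]
ee_rot: [3.137, -0.006, -2.595]
force: [-0.3, -0.9, -0.3]
width: 0.0439
t 43.8 pos [ 0.4281 -0.3264  0.1341] rpy [ 3.137 -0.006 -2.595] w 0.0439 F [-0.3 -0.9 -0.3]
shift [-0.0081 -0.0117  0.4304] turn [ 0.0048 -0.0056  0.0045]
636 [314.5754717  236.74056604] [ 0.43184216 -0.32777637  0.011     ]
```

View pics/w31.png

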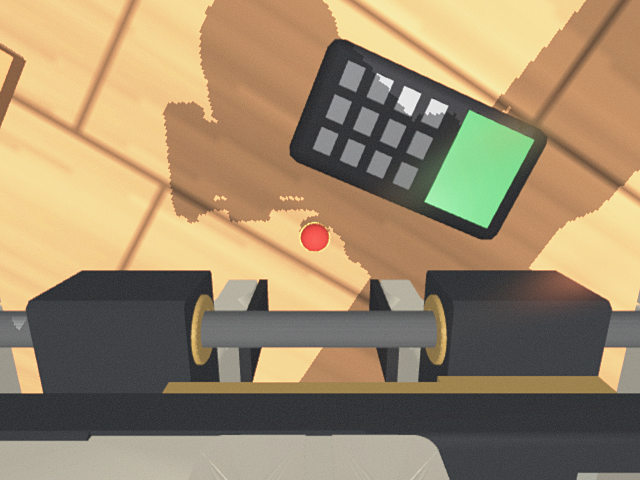

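```bash
python3 -m inch '0.5 -0.008 -0.01 0.12 0 -0.004 0;0.5 -0.008 -0.01 0.24 0 -0.004 0;0.5 -0.008 -0.01 0.33 0 -0.004 0;0.5 -0.008 -0.01 0.38 0 -0.004 0;0.5 -0.008 -0.01 0.424 0 -0.004 0;0.5 -0.008 -0.01 0.424 0 -0.004 0;0.7 -0.008 -0.01 0.424 0 -0.004 0;0.9 -0.008 -0.01 0.424 0 -0.004 0;1 -0.008 -0.01 0.424 0 -0.004 0;1 -0.008 -0.01 0.424 0 -0.004 0;1 -0.008 -0.01 0.424 0 -0.004 0;1 -0.008 -0.01 0.424 0 -0.004 0' 15;python3 -m inch '1 0 0 0 0 0 0;1 0 0 -0.05 0 0 0;1 0 0 -0.1 0 0 0;1 0 0 -0.25 0 0 0;1 0 0 -0.4 0 0 0;1 0 0 -0.55 0 0 0;1 0 0 -0.7 0 0 0;1 0 0 -0.85 0 0 0;1 0 0 -1 0 0 0;1 0 0 -1 0 0 0;1 0 0 -1 0 0 0'
python3 - <<'E'
from h import *
go([.555,-.105,.33],[np.pi,0,-1.6]);snap('wrist','w32')
E
```

```text
t: 45.0
eef_pos: [0.4302, -0.3274, 0.0061]
ee_rot: [3.136, -0.003, -2.595]
force: [0.2, 0.5, 5.0]
width: 0.0208
t: 46.1
eef_pos: [0.4317, -0.3283, 0.3061]
ee_rot: [3.136, -0.002, -2.596]
force: [0.4, -0.6, -0.9]
width: 0.0205
t 46.1 pos [ 0.4317 -0.3283  0.3061] rpy [ 3.136e+00 -2.000e-03 -2.596e+00] w 0.0205 F [ 0.4 -0.6 -0.9]
shift [-0.7376  0.4233 -0.0783] turn [ 0.0061  0.0014 -0.9507]
```

View pics/w32.png

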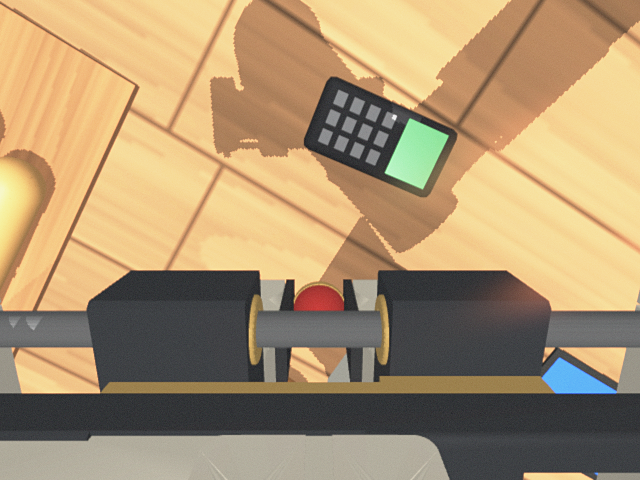

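```bash
python3 -m inch '1 -0.08 0.04 -0.08 0 0 -0.1;1 -0.2 0.12 -0.09 0 0 -0.22;1 -0.32 0.19 -0.09 0 0 -0.34;1 -0.44 0.26 -0.09 0 0 -0.46;1 -0.56 0.33 -0.09 0 0 -0.58;1 -0.66 0.38 -0.09 0 0 -0.7;1 -0.72 0.42 -0.09 0 0 -0.82;1 -0.738 0.423 -0.08 0 0 -0.95;1 -0.738 0.423 -0.08 0 0 -0.95;1 -0.738 0.423 -0.08 0 0 -0.95' 15
python3 - <<'E'
from h import *
go([.555,-.105,.13],[np.pi,0,-1.6])
E
```

```text
t: 47.15
eef_pos: [0.5544, -0.1052, 0.3281]
ee_rot: [3.132, 0.004, -1.604]
force: [-0.4, 0.0, 0.0]
width: 0.0206
t 47.1 pos [ 0.5544 -0.1052  0.3281] rpy [ 3.132  0.004 -1.604] w 0.0206 F [-0.4  0.   0. ]
shift [ 0.0017 -0.0083  0.6604] turn [ 0.0091  0.0036 -0.0041]
```

```bash
python3 -m inch '1 0 -0.003 0.15 0 0 0;1 0 -0.003 0.3 0 0 0;1 0 -0.003 0.45 0 0 0;1 0 -0.003 0.6 0 0 0;1 0 -0.003 0.66 0 0 0;1 0 -0.003 0.66 0 0 0;0.7 0 -0.003 0.66 0 0 0;0.5 0 -0.003 0.66 0 0 0;0.4 0 -0.003 0.66 0 0 0;0.4 0 -0.003 0.55 0 0 0;0.4 0 -0.003 0.4 0 0 0;0.4 0 -0.003 0.25 0 0 0' 15
python3 -m inch '0.8 0 0 -0.15 0 0 0;1 0 0 -0.3 0 0 0;1 0 0 -0.36 0 0 0;1 0 0 -0.36 0 0 0;1 0 0 -0.36 0 0 0'
python3 - <<'E'
from h import *
go([.555,-.105,.13],[np.pi,0,-1.6]);snap('wrist','w33');snap('scene','s33')
E
```

```text
t: 48.35
eef_pos: [0.5552, -0.105, 0.2571]
ee_rot: [3.136, 0.004, -1.601]
force: [1.1, 0.2, 0.3]
width: 0.0521
t: 48.85
eef_pos: [0.5559, -0.1052, 0.3634]
ee_rot: [3.137, 0.005, -1.601]
force: [-0.9, 0.2, -0.9]
width: 0.0184
t 48.9 pos [ 0.5559 -0.1052  0.3634] rpy [ 3.137  0.005 -1.601] w 0.0184 F [-0.9  0.2 -0.9]
shift [ 3.400e-03 -7.000e-04  7.779e-01] turn [ 0.0047  0.0047 -0.0008]
```

View pics/w33.png

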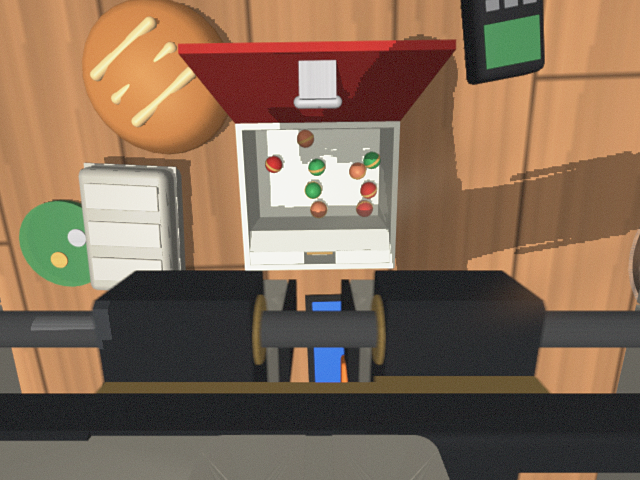

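View pics/s33.png

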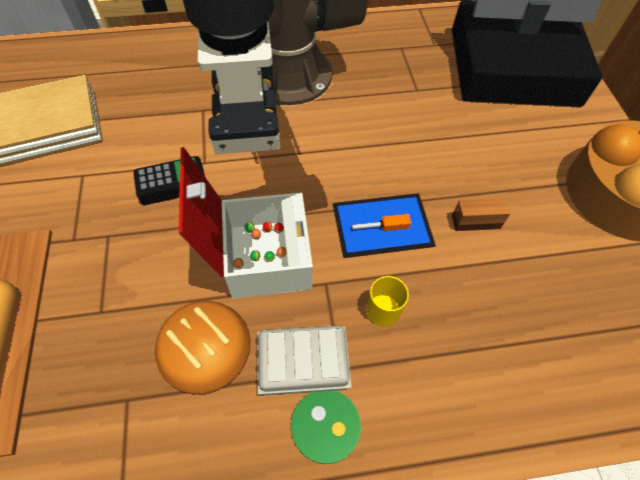

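```bash
python3 - <<'E'
from h import *
go([.556,-.285,.36],[np.pi,0,-1.586]);go([.556,-.285,.235],[np.pi,0,-1.586])
E
python3 -m inch '1 0.12 0 0 0 0 0;1 0.26 0 0 0 0 0;1 0.4 0 0 0 0 0;1 0.54 0 0 0 0 0;1 0.6 0 0 0 0 0;1 0.6 0 0.1 0 0 0;1 0.6 0 0.25 0 0 0;1 0.6 0 0.38 0 0 0;1 0.6 0 0.42 0 0 0;1 0.6 0 0.42 0 0 0;1 0.6 0 0.42 0 0 0' 20
python3 - <<'E'
from h import *
go([.556,-.285,.235],[np.pi,0,-1.586])
s=arm.get_state();p=s['eef_pos']
for th,rho in [(1.8,.13),(1.6,.13),(1.4,.13),(1.2,.132),(1.,.134),(.8,.136),(.6,.138),(.4,.14),(.3,.142),(.2,.145),(.1,.147),(.05,.148),(0,.148)]:
    de=.006+.010*np.sin(th)
    y=-.188+rho*np.cos(th)-de*np.sin(th);z=.1+rho*np.sin(th)+de*np.cos(th)
    print(th,round(y,4),round(z,4),'tx %.3f tz %.3f'%((-.285-y)/.3*1,(p[2]-z)/.3), 'rel meas y', round((p[1]-y)/.3,3))
snap('wrist','w34')
E
```

```text
t 49.0 pos [ 0.5555 -0.1052  0.3618] rpy [ 3.134  0.004 -1.601] w 0.0099 F [-0.2  0.4 -0.9]
shift [ 0.599  -0.0195  0.0032] turn [ 0.0075  0.0042 -0.0141]
t 49.0 pos [ 0.5555 -0.1052  0.3618] rpy [ 3.134  0.004 -1.601] w 0.0099 F [-0.2  0.4 -0.9]
shift [ 0.6008 -0.0228  0.4199] turn [ 0.0075  0.0042 -0.0141]
t: 50.05
eef_pos: [0.5508, -0.2851, 0.2374]
ee_rot: [3.136, 0.003, -1.6]
force: [1.0, -0.1, 0.2]
width: 0.0006
t 50.0 pos [ 0.5508 -0.2851  0.2374] rpy [ 3.136e+00  3.000e-03 -1.600e+00] w 0.0006 F [ 1.  -0.1  0.2]
shift [-0.0008 -0.0173  0.0081] turn [ 0.005   0.0029 -0.0134]
1.8 -0.2329 0.223 tx -0.174 tz 0.048 rel meas y -0.174
1.6 -0.2078 0.2295 tx -0.257 tz 0.027 rel meas y -0.258
1.4 -0.1815 0.2308 tx -0.345 tz 0.022 rel meas y -0.345
1.2 -0.1544 0.2286 tx -0.435 tz 0.030 rel meas y -0.435
1.0 -0.1277 0.2205 tx -0.524 tz 0.056 rel meas y -0.525
0.8 -0.1027 0.2067 tx -0.608 tz 0.102 rel meas y -0.608
0.6 -0.0807 0.1875 tx -0.681 tz 0.166 rel meas y -0.681
0.4 -0.0629 0.1636 tx -0.740 tz 0.246 rel meas y -0.741
0.3 -0.055 0.1505 tx -0.767 tz 0.290 rel meas y -0.767
0.2 -0.0475 0.1366 tx -0.792 tz 0.336 rel meas y -0.792
0.1 -0.0424 0.1216 tx -0.809 tz 0.386 rel meas y -0.809
0.05 -0.0405 0.1139 tx -0.815 tz 0.412 rel meas y -0.815
0 -0.04 0.106 tx -0.817 tz 0.438 rel meas y -0.817
```

View pics/w34.png

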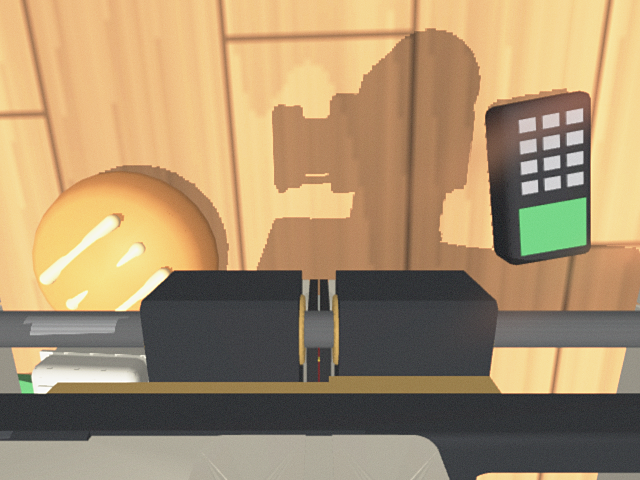

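```bash
python3 -m inch '1 -0.1 -0.01 0.04 0 0 0;1 -0.174 -0.017 0.045 0 0 0;1 -0.22 -0.017 0.035 0 0 0;1 -0.257 -0.017 0.027 0 0 0;1 -0.3 -0.017 0.023 0 0 0;1 -0.345 -0.017 0.022 0 0 0;1 -0.39 -0.017 0.025 0 0 0;1 -0.435 -0.017 0.03 0 0 0;1 -0.48 -0.017 0.043 0 0 0;1 -0.524 -0.017 0.056 0 0 0;1 -0.565 -0.017 0.08 0 0 0;1 -0.608 -0.017 0.102 0 0 0' 20
python3 - <<'E'
from h import *
go([.556,-.1027,.2067],[np.pi,0,-1.586]);snap('scene','s35')
E
```

```text
t: 51.3
eef_pos: [0.5601, -0.1013, 0.2052]
ee_rot: [3.135, 0.004, -1.6]
force: [-0.0, -1.5, 0.2]
width: 0.0004
t 51.3 pos [ 0.5601 -0.1013  0.2052] rpy [ 3.135  0.004 -1.6  ] w 0.0004 F [-0.  -1.5  0.2]
shift [ 0.005   0.0137 -0.0049] turn [ 0.0067  0.004  -0.0138]
```

View pics/s35.png

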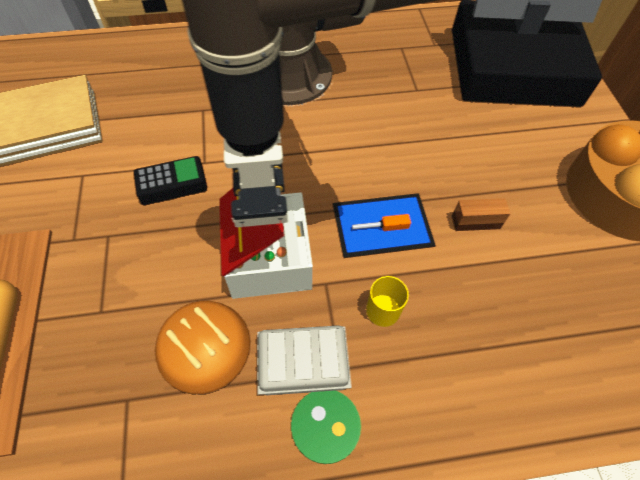

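```bash
python3 -m inch '1 -0.036 0 0.03 0 0 0;1 -0.073 0 0.064 0 0 0;1 -0.105 0 0.104 0 0 0;1 -0.132 0 0.144 0 0 0;1 -0.159 0 0.188 0 0 0;1 -0.184 0 0.234 0 0 0;1 -0.201 0 0.284 0 0 0;1 -0.201 0 0.284 0 0 0;1 -0.201 0 0.284 0 0 0' 20
python3 - <<'E'
from h import *
go([.556,-.04,.106],[np.pi,0,-1.586]);snap('scene','s36')
E
```

```text
t: 52.25
eef_pos: [0.5615, -0.0415, 0.1204]
ee_rot: [3.134, 0.004, -1.6]
force: [-0.2, -1.8, 1.9]
width: 0.0004
t 52.2 pos [ 0.5615 -0.0415  0.1204] rpy [ 3.134  0.004 -1.6  ] w 0.0004 F [-0.2 -1.8  1.9]
shift [-0.0041  0.0181  0.0482] turn [ 0.0069  0.0038 -0.0136]
```

View pics/s36.png

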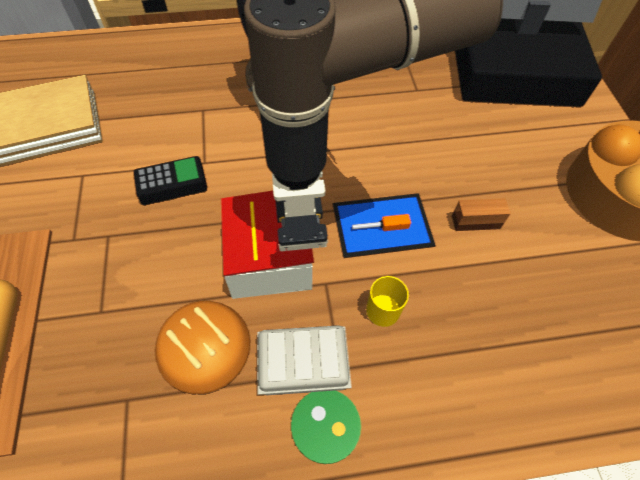

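```bash
python3 -m inch '1 -0.003 0.008 0.015 0 0 0;1 -0.003 0.01 0.03 0 0 0;1 -0.003 0.01 0.035 0 0 0;1 -0.003 0.01 0.035 0 0 0'; python3 -m inch '1 0 0 0.004 0 0 0;1 0 0 0.008 0 0 0;1 0 0 0.008 0 0 0';python3 -m inch '1 0 0 0.004 0 0 0;1 0 0 0.007 0 0 0;1 0 0 0.007 0 0 0'
```

```text
t: 52.7
eef_pos: [0.5592, -0.0404, 0.111]
ee_rot: [3.137, 0.005, -1.601]
force: [2.5, 0.5, 3.2]
width: 0.0003
t: 53.0
eef_pos: [0.5572, -0.0408, 0.1072]
ee_rot: [3.132, 0.004, -1.601]
force: [0.1, 0.4, 0.2]
width: 0.0007
t: 53.3
eef_pos: [0.5577, -0.0408, 0.1059]
ee_rot: [3.133, 0.004, -1.601]
force: [-2.8, -0.1, 4.9]
width: 0.0006
```

```bash
python3 -m inch '1 0 0 0.005 0 0 0;1 0 0 0.008 0 0 0;1 0 0 0.008 0 0 0';python3 -m inch '1 0 0 -0.01 0 0 0;1 0 0 -0.03 0 0 0;1 0 0 -0.1 0 0 0;1 0 0 -0.25 0 0 0;1 0 0 -0.4 0 0 0;1 0 0 -0.55 0 0 0;1 0 0 -0.7 0 0 0;1 0 0 -0.8 0 0 0;1 -0.15 0.15 -0.8 0 0 0;1 -0.25 0.25 -0.8 0 0 0;1 -0.25 0.25 -0.8 0 0 0;1 -0.25 0.25 -0.8 0 0 0'
python3 - <<'E'
from h import *
snap('scene','s37');snap('top','t37');print(arm.get_state()['eef_pos'],arm.get_state()['t'])
for n in ['top','scene']:
    P,im=cloud(n);X,Y,Z=np.moveaxis(P,-1,0);hsv=cv2.cvtColor(im,cv2.COLOR_RGB2HSV);H,S,V=[hsv[...,i].astype(int) for i in range(3)]
    m=((H<6)|(H>174))&(S>150)&(Z>.08)&(Z<.2)&(abs(X-.555)<.1)&(abs(Y+.1)<.12)
    print('lid',m.sum(),np.linalg.lstsq(np.c_[X[m],Y[m],np.ones(m.sum())],Z[m],rcond=None)[0],np.median(Z[m]))
    m=(H>22)&(H<34)&(S>150)&(Z>.078)&(Z<.092)&(Y>0)&(X>.6)&(Y<.2);print('cup rim',m.sum(),X[m].mean(),Y[m].mean(),Z[m].max(),np.linalg.lstsq(np.c_[X[m],Y[m],np.ones(m.sum())],Z[m],rcond=None)[0])
    m=(H>5)&(H<16)&(S>200)&(Z>.015)&(Z<.04)&(abs(X-.51)<.07)&(Y>.05)&(Y<.25);print('key handle',m.sum(),X[m].mean(),Y[m].mean(),np.median(Z[m]))
E
```

```text
t: 53.6
eef_pos: [0.5581, -0.0408, 0.1041]
ee_rot: [3.134, 0.004, -1.6]
force: [-4.1, 1.5, 9.2]
width: 0.0004
t: 54.8
eef_pos: [0.4868, 0.0364, 0.3454]
ee_rot: [3.137, 0.005, -1.598]
force: [0.1, -0.1, 0.2]
width: 0.0006
[0.48768679 0.03539776 0.34466871] 54.9
lid 7211 [0.00038783 0.00035662 0.10587011] 0.10606197071499968<stdin>:7: RuntimeWarning: Mean of empty slice.
  ret = ret.dtype.type(ret / rcount)
Traceback (most recent call last):
ValueError: zero-size array to reduction operation maximum which has no identity
```

View pics/s37.png

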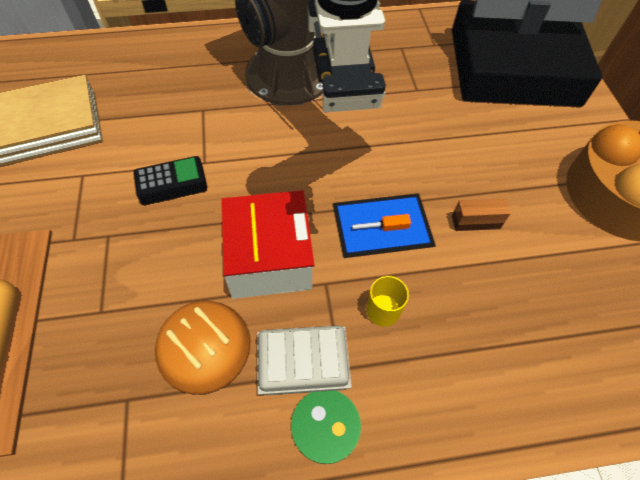

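View pics/t37.png

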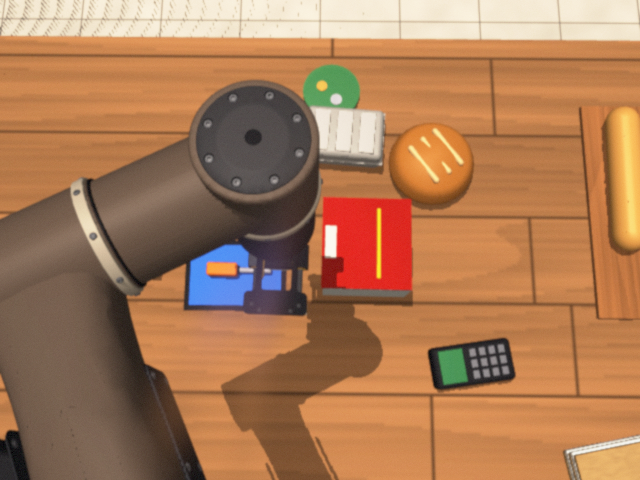

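```bash
python3 -m inch '1 0 0 0 0 0 0;1 0 0 0 0 0 0;1 0 0 0 0 0 0;1 0 0 0 0 0 0;1 0 0 0 0 0 0'; python3 - <<'E'
from h import *
n='scene';snap(n)
P,im=cloud(n);X,Y,Z=np.moveaxis(P,-1,0);hsv=cv2.cvtColor(im,cv2.COLOR_RGB2HSV);H,S,V=[hsv[...,i].astype(int) for i in range(3)]
m=((H<6)|(H>174))&(S>150)&(Z>.08)&(Z<.2)&(abs(X-.555)<.1)&(abs(Y+.1)<.12)
print('lid',m.sum(),np.linalg.lstsq(np.c_[X[m],Y[m],np.ones(m.sum())],Z[m],rcond=None)[0],np.median(Z[m]))
m=(H>22)&(H<34)&(S>150)&(Z>.078)&(Z<.092)&(Y>0)&(X>.6)&(Y<.2);print('cup rim',m.sum(),X[m].mean(),Y[m].mean(),Z[m].max(),np.linalg.lstsq(np.c_[X[m],Y[m],np.ones(m.sum())],Z[m],rcond=None)[0])
m=(H>5)&(H<16)&(S>200)&(Z>.015)&(Z<.04)&(abs(X-.51)<.07)&(Y>.05)&(Y<.25);print('key handle',m.sum(),X[m].mean(),Y[m].mean(),np.median(Z[m]))
print(arm.job_done())
E
```

```text
t: 55.4
eef_pos: [0.4874, 0.0352, 0.3443]
ee_rot: [3.135, 0.004, -1.601]
force: [-0.2, -0.6, -0.4]
width: 0.0005
lid 6026 [2.16254253e-05 3.76253967e-03 1.07245329e-01] 0.10685774913369356
cup rim 263 0.7079199193765721 0.10629476500872621 0.0887107495932482 [ 0.00697393 -0.00283912  0.0790004 ]
key handle 154 0.5274855924806421 0.1684165889014463 0.026715438651237156
the job is handed in; nothing more can be done
None
```

I did the whole job and handed it in at about t = 55 s of the 210 s allowed. The hand-in reported no verdict.

**What I did:**
- I drew the key from the sleeve by its rod tip and laid it on the mat. I then took it by the handle and pushed the rod through the hole, and the lid sprang open with the rod still in it.
- I poured the six sweets from the cup into the box and stood the cup back on the counter.
- I picked up the three stray sweets and dropped them in the box, then pressed the lid shut.

**Last checks:**
- **Sweets:** I counted nine in the box just before closing. The last scene and top pictures show none on the counter.
- **Lid:** It reads flat at about 106–107 mm, with a slope under 0.005, and stayed down with nothing touching it. I took that as latched; the latch itself can't be seen.
- **Cup:** It stands upright, with its rim level to within 0.01 rad in the scene camera.
- **Key:** It lies on the mat with its handle centre at about (0.52, 0.17). The handle's top reads about 27 mm, against 30 mm expected.
- **Bystanders:** The egg box, terminal and loaf look unmoved in the pictures. I did not measure how far they might have shifted.

**Where readings disagreed:** the scene and top cameras differ by about 3–5 mm in x. My last top-camera check of the cup and key failed because the arm blocked its view, so the final cup and key readings come from the scene camera alone.

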